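# Plug in the control modules, break the lid stay and close the box

### The job

Plug every module that is on the bench into the bay of the control box whose tag has its colour, and press each down until it is fully home with its grey shoulders flush with the deck. Only when all are in, break the locked lid stay by pressing its red knuckle tab down past straight while the lid is still up, then hold the lid by its bar, lower it gently all the way shut without letting it drop, and let go. Leave the two rollers and the oil can where they are.

Things in the scene. Friction and masses are not known exactly. Their poses are not given: they have to be found in the camera images.
- box: Grey open steel control box, fixed, 160 mm deep (x) by 270 mm wide (y), walls 5 mm, rim 105 mm above the bench. Origin: centre of its underside; x points to the hinge side (away from the robot), y to the side with the lid stay. Inside, a deck 72 mm above the bench has four bays 56 mm apart (red, yellow, green, blue from +y to -y), their row at x = -15 mm.
- bay_red (a point): Centre of the mouth of the bay with the red tag (a coloured strip on the deck on the robot's side of the bay), at deck height. The bay is 65 mm along the box's x by 49 mm along its y. A stiff, spring-free contact carrier in it stops a module 8 mm short of home; about 7 N (plus friction) pushes it down those 8 mm to a solid stop and it then stays down.
- bay_yellow (a point): Centre of the mouth of the bay with the yellow tag (a coloured strip on the deck on the robot's side of the bay), at deck height. The bay is 65 mm along the box's x by 49 mm along its y. A stiff, spring-free contact carrier in it stops a module 8 mm short of home; about 7 N (plus friction) pushes it down those 8 mm to a solid stop and it then stays down.
- bay_green (a point): Centre of the mouth of the bay with the green tag (a coloured strip on the deck on the robot's side of the bay), at deck height. The bay is 65 mm along the box's x by 49 mm along its y. A stiff, spring-free contact carrier in it stops a module 8 mm short of home; about 7 N (plus friction) pushes it down those 8 mm to a solid stop and it then stays down.
- bay_blue (a point): Centre of the mouth of the bay with the blue tag (a coloured strip on the deck on the robot's side of the bay), at deck height. The bay is 65 mm along the box's x by 49 mm along its y. A stiff, spring-free contact carrier in it stops a module 8 mm short of home; about 7 N (plus friction) pushes it down those 8 mm to a solid stop and it then stays down.
- module_red: Loose plug-in module with a red grip rib, 0.1 to 0.2 kg. Grey block 60 (x) by 44 (y) by 40 mm (z), and standing on top, centred, the rib, 50 (x) by 16 (y) by 26 mm (z), by which it is gripped across y. Origin: centre of its underside, z up. May be turned half round. Fully home, its grey shoulders are level with the deck: origin 40 mm below the deck. May be absent.
- module_yellow: Loose plug-in module with a yellow grip rib, 0.1 to 0.2 kg. Grey block 60 (x) by 44 (y) by 40 mm (z), and standing on top, centred, the rib, 50 (x) by 16 (y) by 26 mm (z), by which it is gripped across y. Origin: centre of its underside, z up. May be turned half round. Fully home, its grey shoulders are level with the deck: origin 40 mm below the deck. May be absent.
- module_green: Loose plug-in module with a green grip rib, 0.1 to 0.2 kg. Grey block 60 (x) by 44 (y) by 40 mm (z), and standing on top, centred, the rib, 50 (x) by 16 (y) by 26 mm (z), by which it is gripped across y. Origin: centre of its underside, z up. May be turned half round. Fully home, its grey shoulders are level with the deck: origin 40 mm below the deck. May be absent.
- module_blue: Loose plug-in module with a blue grip rib, 0.1 to 0.2 kg. Grey block 60 (x) by 44 (y) by 40 mm (z), and standing on top, centred, the rib, 50 (x) by 16 (y) by 26 mm (z), by which it is gripped across y. Origin: centre of its underside, z up. May be turned half round. Fully home, its grey shoulders are level with the deck: origin 40 mm below the deck. May be absent.
- lid (a joint): Angle of the blue lid in rad: 0 shut, about 1.55 propped open at the start; hinged on the far rim of the box. The lid is 160 by 270 by 6 mm, 0.5 kg. Once the stay is broken, friction holds the lid above about 1 rad; lower than about 0.8 rad it drops by itself if not held.
- hinge (a point): Middle of the lid's hinge line, on the far rim of the box, 105 mm above the bench. The hinge line runs along the box's y.
- lid_bar (a point): Middle of the lid's round black handle bar, 14 mm thick, 140 mm long, parallel to the hinge line and 210 mm from it; bar axis 50 mm beyond the lid's free edge, a bracket at each end. Turns easily in a grip, so can be held from above all the way down. About 315 mm up at the start; shut, 108 mm up, in front of the box (open the fingers no more than 50 mm to let go).
- stay_knuckle (a joint): Fold of the lid stay's knuckle in rad: 0 locked (just past straight, against its stop, so the lid cannot be lowered), growing as it folds; straight at 0.2, broken (safely past straight) beyond 0.5, about 3.1 with the lid shut.
- stay_foot (a point): Lower pivot of the lid stay, on the box's +y side at rim height, at x = -50, y = 147 mm of the box, 130 mm from the hinge line. The stay is two steel links of 85 mm; the lower one turns about this pivot.
- stay_tab (a point): Middle of the red tab at the stay's knuckle: a round peg 14 mm thick, sticking out 58 mm along the box's +y (this point is 35 mm out from the links), 168 mm above the bench at the start. About 5 N downwards breaks the stay; it swings down and towards the hinge about stay_foot (85 mm radius) and friction keeps it as left. With the lid shut it is 20 mm above the bench.
- green_roller: Bystander: upright green roller, 44 mm across, 83 mm high, loose. Origin: centre of its underside.
- steel_roller: Bystander: upright steel roller, 40 mm across, 70 mm high, loose. Origin: centre of its underside.
- oil_can: Bystander: small red can with a brass neck, 60 mm across, 85 mm high, loose. Origin: centre of its underside.

How it is judged:
By the outcome, as a careful person would: the job done as asked, in the order asked, and still so for the second after the job is handed in, with the robot touching nothing.
Of module_red, module_yellow, module_green, module_blue only 2 to 4 are there at a start; the rules pass over those that are not, and their reading is None.
At some moment in a run one of module_red, module_yellow, module_green, module_blue may be knocked a few centimetres aside while the robot is not near it.
It also fails if it takes over 210 s, if anything falls off the work surface, if the arm or the gripper's body presses on something with over 40 N, if the wrist force passes 120 N, or if a joint passes its speed limit or range.

### The arm

A 6-joint arm with a two-finger parallel gripper is mounted at the origin on the work surface. World frame = base frame: x ahead of the robot, y to its left, z up, the work surface at z = 0. Lengths are in m, angles in rad, forces in N, time in s.
With the tool pointing down it reaches from about 0.375 to 0.975 m from the base axis. Payload 3.8 kg.
Tool frame: the origin (TCP) lies between the finger pads; the fingertips stand 22 mm ahead of it and the grasp point (between the pads) lies 3 mm ahead of it (bot.finger_overhang is the distance from the TCP to the fingertips, in m); x points along the fingers, y is the direction in which the jaws open and shut, and the axes are right-handed (so a half turn about x gives the same grasp; the last joint's range is limited). The gripper opens to 85 mm and grips with 20 to 120 N. Pads are 22 mm wide; open, the fingers measure 114 mm over their backs; the gripper's body (76 mm by 85 mm) begins 54 mm behind the grasp point. The pads swing forward as they close: fully open they stand 13 mm farther back than shut.
Start: joints at [-1.222, 0.264, 1.604, -0, 1.274, -0.037], TCP at [0.254, -0.625, 0.253] pointing down, gripper open.
Joint ranges: [-2.63, 2.63], [-0.94, 2.18], [0.31, 2.57], [-1.31, 4.45], [0, 2.66], [-2.55, 2.55]. Speed limits (rad/s): [2.57, 2.57, 3.14, 3.14, 3.14, 3.14].

### API

Orientations are given as a rotation vector (axis times angle).
In Python, from workcell import bot gives the robot as it stands. The module is installed in compiled form; this text tells all that it offers.
- The arm moves only by the tool arm_command, never from a script. Its argument "series" is a list that holds one entry, the list of rows, each a list of 7 numbers: the turn, a rotation vector about the tool's x, y, z in rad, then the shift along the tool's x, y, z in cm, then the opening, from 0 (shut) to 1 (fully open). In form: [[[rx, ry, rz, x, y, z, grip], ...]]. A call has 1 to 10 rows; each row shifts and turns the pose as measured when the row begins, along the tool's axes as they then stand; what a row does not reach is not made up. A row lasts 1/10 s, in which the tool goes at most 50 mm and 8.59 degrees, less where a joint would pass 70% of its speed; a pose out of reach is approached as far as the arm can. A call is refused whole if a number of a shift passes 5 or a number of a turn 0.15, either way. A call with a gripper value outside its range is refused whole. The fingers move at their own pace and stop on an object; "newtons" is the grip in N (left out, the last holds). Time passes only in rows, so rows that do not move let the fingers close. It gives the time, the measured TCP pose, the force and the opening at its end, in the units of the state.
- bot.read_state(): the state, without advancing time (a new reading comes with each control period).
- bot.read_camera(name): name is "scene" or "top" or "wrist"; returns (picture, depth): 384x512x3 uint8, blue, green, red; 384x512 float32, m along the optical axis (not along the pixel's ray), 0 where there is no reading.
- bot.camera_info(name): a dict with "K" (3x3 intrinsics, pixels), "extrinsics" (4x4, takes a point from camera to world coordinates). Camera axes: x right, y down, z forward; pixel columns grow to the right and rows downward; lengths in m; the calibration is good to about 2 mm. A picture is of the moment at which its call begins: read the wrist's pose just before it. camera_info takes no time and is no camera call; for the wrist camera it gives the pose at the moment of the call.
- bot.finish_job(): hands the job in, once; it reports no verdict.
The state is a dict: "time": time; "q": joint angles; "joint_vel": joint speeds; "joint_torque": joint torques, N m; "tool_pos": TCP position; "tcp_rot": TCP orientation; "wrist_force": force on the tool from outside, world axes, zero at the start; "torque": the same for the moment, N m; "width": opening from 0.0 (shut) to 1.0 (fully open).
Only numpy, scipy, OpenCV 4.12 (cv2) and the standard library are available. Lean on these libraries where they do the work, as an engineer would, in place of code of your own. Each camera call takes 0.05 s, during which the arm holds its last target.

## Working session

There is one attempt and no reset: what is moved stays moved. The work goes in short steps, Python scripts to look and compute and a tool call to move; the robot and the scene stay as the last step left them, time stands still between calls to the robot, and variables do not carry over. Pictures are saved under pics/ and viewed, and the job is handed in when it is done.

Besides the shell and the picture viewer there is one more tool, called after ">>>" as name(argument=value, ...), one argument or row to a line, values as JSON. arm_command: Moves the arm, as the interface text tells. Its arguments: {"type":"object","properties":{"series":{"type":"array"},"newtons":{"type":"number"}},"required":["series"]}

```bash
mkdir -p pics
cat > h.py <<'E'
import numpy as np, cv2
from scipy.spatial.transform import Rotation as R
from workcell import bot
def info(n):
    c=bot.camera_info(n); return np.array(c["K"]),np.array(c["extrinsics"])
def cloud(n,d,KT=None):
    K,T=KT or info(n)
    v,u=np.mgrid[:d.shape[0],:d.shape[1]]
    P=np.stack([(u-K[0,2])/K[0,0]*d,(v-K[1,2])/K[1,1]*d,d],-1)
    return P@T[:3,:3].T+T[:3,3]
def proj(n,p):
    K,T=info(n); q=(np.asarray(p)-T[:3,3])@T[:3,:3]
    return (q@K.T)[...,:2]/q[...,2:]
def ray(n,u,v,z):
    K,T=info(n); d=T[:3,:3]@np.linalg.solve(K,[u,v,1.]); o=T[:3,3]
    return o+d*(z-o[2])/d[2]
def st():
    s=bot.read_state(); print({k:np.round(s[k],4).tolist() for k in ("time","q","tool_pos","tcp_rot","wrist_force","width")}); 
    print(np.round(R.from_rotvec(s["tcp_rot"]).as_matrix(),3).tolist()); return s
E
python3 - <<'E'
from h import *
st()
for n in ("scene","top","wrist"):
    kt=info(n); p,d=bot.read_camera(n); cv2.imwrite(f"pics/{n}0.png",p); np.savez(f"{n}0.npz",p=p,d=d,K=kt[0],T=kt[1])
    print(n,np.round(kt[0],1).tolist(),np.round(kt[1],3).tolist())
E
```

```text
{'time': 0.0, 'q': [-1.2219, 0.2648, 1.6054, -0.0, 1.2737, -0.0369], 'tool_pos': [0.2538, -0.6247, 0.252], 'tcp_rot': [2.0106, 0.3951, -2.0113], 'wrist_force': [-0.1828, -0.4196, -0.0079], 'width': 1.0014}
[[-0.001, 0.376, -0.926], [0.002, -0.926, -0.376], [-1.0, -0.002, -0.0]]
scene [[441.0, 0.0, 256.9], [0.0, 441.0, 191.2], [0.0, 0.0, 1.0]] [[0.501, 0.743, -0.443, 1.048], [0.865, -0.424, 0.266, -0.321], [0.01, -0.517, -0.856, 1.213], [0.0, 0.0, 0.0, 1.0]]
top [[356.7, 0.0, 259.4], [0.0, 356.7, 191.1], [0.0, 0.0, 1.0]] [[-0.013, -0.995, 0.098, 0.423], [-1.0, 0.015, 0.014, 0.019], [-0.015, -0.098, -0.995, 1.294], [0.0, 0.0, 0.0, 1.0]]
wrist [[278.4, 0.0, 253.6], [0.0, 278.4, 193.5], [0.0, 0.0, 1.0]] [[0.376, -0.883, -0.28, 0.327], [-0.927, -0.359, -0.112, -0.595], [-0.002, 0.302, -0.953, 0.374], [0.0, 0.0, 0.0, 1.0]]
```

View pics/scene0.png

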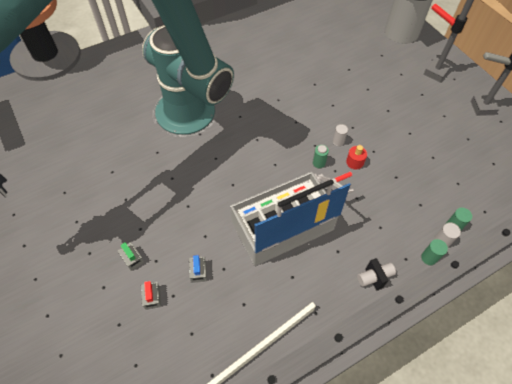

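View pics/top0.png

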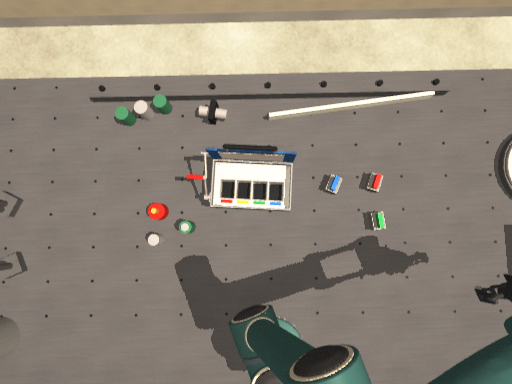

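View pics/wrist0.png

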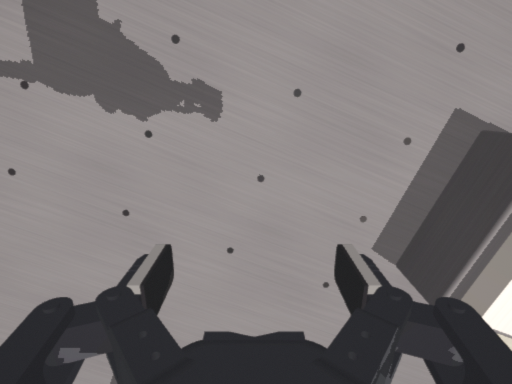

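The top view shows red (375,181), blue (334,184) and green (378,220) modules; yellow is absent. The box is around (252,184). Now I'll measure them.

Run:
```python
from h import *
for n in ("top","scene"):
    z=np.load(n+"0.npz"); p,d=z["p"],z["d"]; C=cloud(n,d,(z["K"],z["T"]))
    hsv=cv2.cvtColor(p,cv2.COLOR_BGR2HSV); H,S,V=cv2.split(hsv)
    for c,m in dict(red=((H<8)|(H>172)),yellow=(H>18)&(H<35),green=(H>50)&(H<75),blue=(H>100)&(H<125)).items():
        m=(m&(S>150)&(V>90)).astype(np.uint8)
        k,l,s,ce=cv2.connectedComponentsWithStats(m)
        for i in range(1,k):
            if s[i,4]>12:
                q=C[l==i]; q=q[np.isfinite(q).all(1)]
                print(n,c,s[i].tolist(),np.round(ce[i]),np.round(np.median(q,0),4),np.round(q.min(0),3),np.round(q.max(0),3))
z=np.load("top0.npz"); p,d=z["p"],z["d"]; C=cloud("top",d,(z["K"],z["T"]))
m=((C[...,2]>.098)&(C[...,2]<.112)).astype(np.uint8); m[:, :195]=0; m[:,305:]=0;m[:140]=0;m[225:]=0
cv2.imwrite("pics/rim.png",cv2.resize(np.hstack([p[130:230,180:320],cv2.merge([m*255]*3)[130:230,180:320]]),None,fx=2.8,fy=2.8,interpolation=0))
q=C[m>0]; r=cv2.minAreaRect(q[:,:2].astype(np.float32)*1000); print(r,np.median(q[:,2]))
```

```text
top red [187, 174, 16, 6, 72] [194. 176.] [0.5848 0.2433 0.1726] [ 0.576  0.216 -0.002] [0.618 0.302 0.177]
top red [372, 174, 10, 15, 88] [376. 181.] [ 0.5748 -0.3682  0.0648] [ 0.423 -0.402 -0.001] [0.607 0.019 1.294]
top red [221, 200, 11, 3, 25] [226. 201.] [0.5116 0.1473 0.0742] [0.508 0.133 0.07 ] [0.515 0.168 0.08 ]
top red [148, 203, 21, 17, 241] [158. 211.] [0.4808 0.3883 0.0545] [ 0.453  0.367 -0.004] [0.513 0.443 0.065]
top yellow [237, 201, 11, 2, 22] [242. 202.] [0.5088 0.0958 0.0737] [0.507 0.079 0.068] [0.511 0.113 0.077]
top yellow [151, 208, 5, 6, 22] [153. 210.] [0.4832 0.3975 0.0865] [0.473 0.391 0.053] [0.492 0.412 0.092]
top green [254, 202, 10, 2, 19] [259. 202.] [0.5059 0.0375 0.073 ] [0.503 0.024 0.069] [0.507 0.055 0.078]
top green [377, 214, 3, 13, 15] [378. 220.] [ 0.436  -0.3683  0.0645] [ 0.419 -0.372  0.057] [ 0.46  -0.365  0.072]
top blue [206, 149, 14, 2, 26] [212. 149.] [0.6507 0.1691 0.2649] [0.648 0.15  0.261] [0.652 0.188 0.267]
top blue [229, 150, 17, 2, 24] [237. 150.] [0.6465 0.0956 0.2656] [0.643 0.073 0.261] [0.648 0.12  0.269]
top blue [247, 
[... 983 characters left out ...]
.358  0.07 ]
scene yellow [278, 194, 10, 4, 14] [282. 196.] [0.5093 0.0917 0.073 ] [0.505 0.078 0.069] [0.513 0.106 0.077]
scene yellow [316, 201, 13, 21, 144] [321. 210.] [0.6544 0.1161 0.1889] [0.652 0.101 0.139] [0.657 0.132 0.234]
scene blue [310, 197, 12, 6, 20] [317. 200.] [0.6503 0.0954 0.2633] [ 0.648 -0.321  0.247] [1.048 0.105 1.213]
scene blue [245, 208, 10, 5, 17] [249. 210.] [ 0.5024 -0.0201  0.0728] [ 0.499 -0.032  0.069] [ 0.505 -0.004  0.077]
scene blue [194, 256, 6, 18, 93] [196. 265.] [ 0.5757 -0.2278  0.0654] [ 0.552 -0.321  0.046] [ 1.048 -0.214  1.213]
((564.0951538085938, 72.3774642944336), (289.74371337890625, 161.02847290039062), 86.37129211425781) 0.10533185551233148
```

View pics/rim.png

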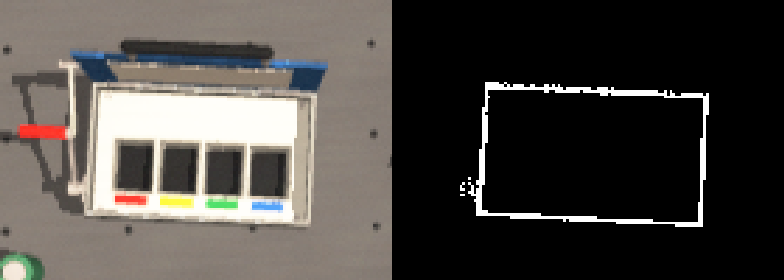

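>>> arm_command(
  series=[
    [[0,0,0,0,-2,-4.5,1],[0,0,0,0,-2,-4.5,1],[0,0,0,0,-2,-4.5,1],[0,0,0,0,-2,-4.5,1],[0,0,0,0,-2,-4.5,1],[0,0,0,0,-2,-4.5,1],[0,0,0,0,-2,-4.5,1],[0,0,0,0,-2,-4.5,1],[-0.15,0,0,0,0,0,1],[-0.15,0,0,0,0,0,1]],
  ],
)

```text
time: 1.15
tool_pos: [0.5327, -0.3332, 0.2472]
tcp_rot: [1.827, 0.655, -1.831]
wrist_force: [0.8, 0.3, 1.0]
width: 1.001
```

>>> arm_command(
  series=[
    [[-0.15,0,0,0,0,0,1],[-0.15,0,0,0,0,0,1],[-0.15,0,0,0,0,0,1],[-0.15,0,0,0,0,0,1],[-0.15,0,0,0,0,0,1],[-0.15,0,0,0,0,0,1],[-0.15,0,0,0,0,0,1],[-0.15,0,0,0,0,0,1],[-0.15,0,0,0,0,0,1],[-0.15,0,0,0,0,0,1]],
  ],
)

```text
time: 2.15
tool_pos: [0.5318, -0.3291, 0.2421]
tcp_rot: [0.755, 1.452, -0.749]
wrist_force: [-0.7, -0.6, 0.4]
width: 0.999
```

>>> arm_command(
  series=[
    [[-0.15,0,0,0,0,0,1],[-0.15,0,0,0,0,0,1],[-0.15,0,0,0,0,0,1],[-0.15,0,0,0,0,0,1],[-0.15,0,0,0,0,0,1],[0,0,0,0,0,0,1]],
  ],
)

```text
time: 2.75
tool_pos: [0.5303, -0.3281, 0.239]
tcp_rot: [0.176, 1.581, -0.158]
wrist_force: [-0.4, -0.2, -0.7]
width: 1.001
```

```bash
cat >> h.py <<'E'
def look(n,tag):
    kt=info(n); p,d=bot.read_camera(n); cv2.imwrite(f"pics/{tag}.png",p); np.savez(f"{tag}.npz",p=p,d=d,K=kt[0],T=kt[1]); return p,d,kt
def ribs(p,d,kt,minpx=150):
    C=cloud(None,d,kt); H,S,V=cv2.split(cv2.cvtColor(p,cv2.COLOR_BGR2HSV)); out={}
    for c,m in dict(red=((H<8)|(H>172)),yellow=(H>18)&(H<35),green=(H>50)&(H<75),blue=(H>100)&(H<125)).items():
        m=(m&(S>120)&(V>60)).astype(np.uint8)
        k,l,s,ce=cv2.connectedComponentsWithStats(m)
        for i in range(1,k):
            if s[i,4]>minpx:
                mm=l==i; z=np.percentile(C[mm][:,2],75); t=mm&(C[...,2]>z-.005)
                q=C[t]; r=cv2.minAreaRect((q[:,:2]*1000).astype(np.float32))
                b=cv2.boxPoints(r); e=[b[1]-b[0],b[2]-b[1]]; L=max(e,key=np.linalg.norm)
                y=np.degrees(np.arctan2(L[1],L[0])); y=(y+90)%180-90
                print(c,"px",np.round(ce[i]),"ctr",np.round(r[0],1),"size",np.round(sorted(r[1]),1),"yaw",round(y,1),"z",round(z,4),"n",t.sum(),"mean",np.round(q.mean(0),4))
E
python3 - <<'E'
from h import *
st(); ribs(*look("wrist","w1"))
E
```

```text
{'time': 2.75, 'q': [-0.5953, 0.189, 1.7215, 0.0025, 1.2511, -1.9551], 'tool_pos': [0.5303, -0.3281, 0.239], 'tcp_rot': [0.1758, 1.581, -0.1576], 'wrist_force': [-0.3539, -0.2287, -0.717], 'width': 1.0011}
[[-0.015, 0.21, 0.978], [0.013, 0.978, -0.21], [-1.0, 0.01, -0.018]]
red px [224. 224.] ctr [ 527.9 -350.5] size [ 18.1 157.6] yaw -22.2 z 0.0674 n 573 mean [ 0.5761 -0.3703  0.0675]
green px [188. 107.] ctr [ 438.2 -348.9] size [48.8 67.9] yaw -83.1 z 0.0675 n 719 mean [ 0.4416 -0.3743  0.0691]
blue px [345. 196.] ctr [ 519.4 -254.2] size [ 47.3 161.9] yaw 27.3 z 0.0672 n 667 mean [ 0.5711 -0.2273  0.069 ]
```

View pics/w1.png

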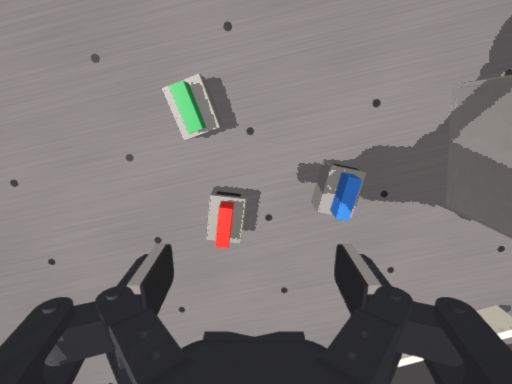

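```bash
cat >> h.py <<'E'
def tops(p,d,kt,z=0.066,minpx=150,tol=.005):
    K,T=kt; C=cloud(None,d,kt); H,S,V=cv2.split(cv2.cvtColor(p,cv2.COLOR_BGR2HSV)); out={}
    v,u=np.mgrid[:384,:512]; D=np.stack([(u-K[0,2])/K[0,0],(v-K[1,2])/K[1,1],np.ones(u.shape)],-1)@T[:3,:3].T
    Z=T[:3,3]+D*((z-T[2,3])/D[...,2])[...,None]
    for c,m in dict(red=((H<8)|(H>172)),yellow=(H>18)&(H<35),green=(H>50)&(H<75),blue=(H>100)&(H<125)).items():
        m=(m&(S>120)&(V>60)&(abs(C[...,2]-z-.0015)<tol)).astype(np.uint8)
        m=cv2.morphologyEx(m,cv2.MORPH_CLOSE,np.ones((3,3))); m=cv2.morphologyEx(m,cv2.MORPH_OPEN,np.ones((3,3)))
        k,l,s,ce=cv2.connectedComponentsWithStats(m)
        for i in range(1,k):
            if s[i,4]>minpx:
                q=Z[l==i][:,:2]*1000; r=cv2.minAreaRect(q.astype(np.float32)); w,vv=np.linalg.eigh(np.cov(q.T)); L=vv[:,1]
                y=(np.degrees(np.arctan2(L[1],L[0]))+90)%180-90
                print(c,"px",np.round(ce[i]),"rect",np.round(r[0],1),np.round(r[1],1),"mean",np.round(q.mean(0),1),"yaw",round(y,1),"sides",np.round(np.sqrt(12*w),1),"n",s[i,4],"zmed",np.round(np.median(C[l==i][:,2]),4)); out[c]=(q.mean(0)/1000,np.radians(y))
    return out
def ld(t):
    z=np.load(t+".npz"); return z["p"],z["d"],(z["K"],z["T"])
def go(x,y,z,yaw):
    """needed tool move to reach TCP target with tool z = dir(yaw), tool down"""
    s=bot.read_state(); M=R.from_rotvec(s["tcp_rot"]).as_matrix()
    c,n=np.cos(yaw),np.sin(yaw); W=np.array([[0,-n,c],[0,c,n],[-1,0,0]])
    print("turn",np.round((R.from_matrix(M).inv()*R.from_matrix(W)).as_rotvec(),3),"shift now-axes cm",np.round(M.T@(np.array([x,y,z])-s["tool_pos"])*100,2),"| after-turn axes",np.round(W.T@(np.array([x,y,z])-s["tool_pos"])*100,2), "t",s["time"],"F",np.round(s["wrist_force"],1),"w",round(s["width"],3))
E
python3 - <<'E'
from h import *
o=tops(*ld("w1")); print(o)
p,y=o["blue"]; go(p[0],p[1],.12,y)
p,y=o["red"]; go(p[0],p[1],.12,y)
# box pose
p,d,kt=ld("top0"); C=cloud(0,d,kt); m=((C[...,2]>.098)&(C[...,2]<.112)).astype(np.uint8); m[:,:209]=0; m[:,305:]=0;m[:140]=0;m[225:]=0
print(cv2.minAreaRect(C[m>0][:,:2].astype(np.float32)*1000))
E
```

```text
red px [223. 227.] rect [ 577.3 -370.8] [15.9 51.2] mean [ 576.8 -370.6] yaw -19.6 sides [16.  51.1] n 571 zmed 0.0671
green px [187. 107.] rect [ 441.6 -375.3] [48.5 15.2] mean [ 441.3 -375. ] yaw 6.7 sides [14.7 47.7] n 719 zmed 0.0671
blue px [348. 198.] rect [ 572.9 -226.9] [17.5 50.4] mean [ 572.3 -226.5] yaw -24.2 sides [17.3 50.5] n 662 zmed 0.067
{'red': (array([ 0.57682544, -0.37058423]), np.float64(-0.342929851457529)), 'green': (array([ 0.44134764, -0.3750061 ]), np.float64(0.1176282535984354)), 'blue': (array([ 0.57227016, -0.22646557]), np.float64(-0.42284962559157285))}
turn [ 0.208 -0.019 -0.008] shift now-axes cm [11.96 10.71  2.15] | after-turn axes [11.9  10.99 -0.34] t 2.8 F [-0.6 -0.5  0.1] w 1.003
turn [ 0.128 -0.018 -0.009] shift now-axes cm [11.76 -3.27  5.67] | after-turn axes [11.9  -2.43  5.82] t 2.8 F [-0.6 -0.5  0.1] w 1.003
((563.548583984375, 63.759056091308594), (272.4722595214844, 161.02847290039062), 86.37129211425781)
```

>>> arm_command(
  series=[
    [[0.104,-0.01,-0.004,0,0,0,1],[0.104,-0.01,-0.004,0,0,0,1],[0,0,0,2.5,2.75,-0.1,1],[0,0,0,2.5,2.75,-0.1,1],[0,0,0,2.5,2.75,-0.1,1],[0,0,0,2.5,2.75,-0.1,1],[0,0,0,0,0,0,1]],
  ],
)

```text
time: 3.5
tool_pos: [0.5758, -0.2264, 0.1368]
tcp_rot: [0.36, 1.535, -0.365]
wrist_force: [-0.8, 0.5, 0.1]
width: 1.002
```

Run:
```python
from h import *
o=tops(*look("wrist","w2"))
p,y=o["blue"]; go(p[0],p[1],.066,y)
```

```text
red px [ 91. 277.] rect [ 571.1 -367.5] [19.  39.2] mean [ 568.7 -367.1] yaw -28.0 sides [18.2 35.3] n 847 zmed 0.0669
blue px [251. 208.] rect [ 573.1 -225.8] [15.6 50.9] mean [ 572.4 -225.4] yaw -24.3 sides [15.4 51. ] n 1351 zmed 0.067
turn [-0.037  0.009  0.003] shift now-axes cm [ 7.27  0.09 -0.55] | after-turn axes [ 7.27  0.09 -0.49] t 3.55 F [ 0.1  0.9 -1.2] w 1.001
```

View pics/w2.png

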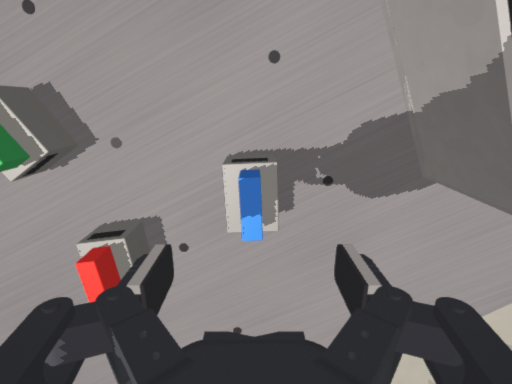

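The blue rib is at (251,208), centred between the jaws. Descending to grip it.

>>> arm_command(
  series=[
    [[-0.037,0.009,0.003,0,0.1,-0.5,1],[0,0,0,2.5,0,0,1],[0,0,0,2.5,0,0,1],[0,0,0,1.5,0,0,1],[0,0,0,0.5,0,0,1],[0,0,0,0,0,0,1]],
  ],
)

```text
time: 4.15
tool_pos: [0.577, -0.2323, 0.075]
tcp_rot: [0.337, 1.531, -0.345]
wrist_force: [0.4, -0.3, 0.1]
width: 0.999
```

Run:
```python
from h import *
go(.5725,-.2257,.066,np.radians(-24.3)); st()
```

```text
turn [-0.011  0.013  0.002] shift now-axes cm [ 0.89  0.42 -0.7 ] | after-turn axes [ 0.9   0.42 -0.68] t 4.15 F [ 0.4 -0.3  0.1] w 0.999
{'time': 4.15, 'q': [-0.4217, 0.3221, 1.8833, -0.0028, 0.923, -1.5557], 'tool_pos': [0.577, -0.2323, 0.075], 'tcp_rot': [0.3369, 1.5312, -0.3445], 'wrist_force': [0.3839, -0.2706, 0.1479], 'width': 0.9985}
[[0.011, 0.422, 0.907], [-0.007, 0.907, -0.422], [-1.0, -0.002, 0.013]]
```

>>> arm_command(
  series=[
    [[-0.01,0.01,0,0.4,0.42,-0.6,1],[0,0,0,0.5,0,0,1],[0,0,0,0,0,0,1]],
  ],
)

```text
time: 4.45
tool_pos: [0.5747, -0.227, 0.0683]
tcp_rot: [0.331, 1.539, -0.336]
wrist_force: [-1.1, -0.1, -0.4]
width: 0.998
```

Run:
```python
from h import *
go(.5725,-.2257,.066,np.radians(-24.3))
```

```text
turn [-0.002  0.007  0.002] shift now-axes cm [ 0.22  0.02 -0.26] | after-turn axes [ 0.23  0.02 -0.25] t 4.45 F [-1.1 -0.1 -0.4] w 0.998
```

Good. Close.

>>> arm_command(
  series=[
    [[0,0,0,0.2,0,-0.25,0],[0,0,0,0,0,0,0],[0,0,0,0,0,0,0],[0,0,0,0,0,0,0],[0,0,0,0,0,0,0],[0,0,0,0,0,0,0],[0,0,0,0,0,0,0],[0,0,0,0,0,0,0]],
  ],
  newtons=60,
)

```text
time: 5.25
tool_pos: [0.5732, -0.226, 0.0675]
tcp_rot: [0.33, 1.536, -0.337]
wrist_force: [0.6, 0.7, 0.0]
width: 0.17
```

Run:
```python
from h import *
st()
```

```text
{'time': 5.25, 'q': [-0.4148, 0.324, 1.8974, -0.0029, 0.9112, -1.5583], 'tool_pos': [0.5732, -0.226, 0.0675], 'tcp_rot': [0.3301, 1.5365, -0.3365], 'wrist_force': [0.637, 0.691, 0.037], 'width': 0.1697}
[[0.007, 0.413, 0.911], [-0.006, 0.911, -0.413], [-1.0, -0.002, 0.009]]
```

>>> arm_command(
  series=[
    [[0,0,0,-3,0,0,0],[0,0,0,-4,0,0,0],[0,0,0,-4,0,0,0],[0,0,0,-4,0,0,0],[-0.12,0,0,-1,0,0,0],[-0.12,0,0,0,0,0,0],[-0.12,0,0,0,0,0,0],[0,0,0,0,3,-1.5,0],[0,0,0,0,3,-1.5,0],[0,0,0,0,0,0,0]],
  ],
)

```text
time: 6.25
tool_pos: [0.5418, -0.1617, 0.2295]
tcp_rot: [0.039, 1.57, -0.043]
wrist_force: [0.0, -0.1, -2.2]
width: 0.173
```

Run:
```python
from h import *
st(); look("wrist","w3"); go(.5434,-.0193,.22,np.radians(-3.5))
```

```text
{'time': 6.25, 'q': [-0.3328, 0.0739, 1.8691, -0.0023, 1.1979, -1.8503], 'tool_pos': [0.5418, -0.1617, 0.2295], 'tcp_rot': [0.0395, 1.5704, -0.0429], 'wrist_force': [0.0117, -0.1146, -2.1796], 'width': 0.1726}
[[-0.0, 0.052, 0.999], [-0.002, 0.999, -0.052], [-1.0, -0.002, 0.0]]
turn [0.009 0.001 0.004] shift now-axes cm [ 0.91 14.37 -0.68] | after-turn axes [ 0.96 14.36 -0.81] t 6.3 F [ 0.2 -0.5 -2.8] w 0.173
```

View pics/w3.png

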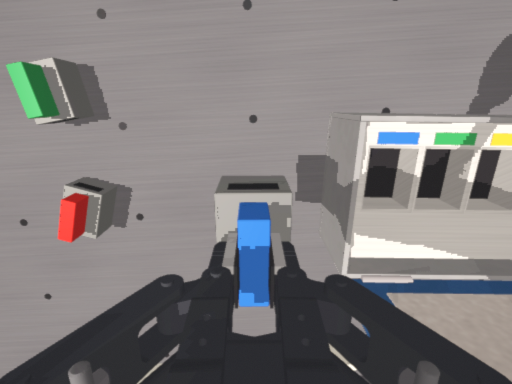

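```bash
cat >> h.py <<'E'
def boxpt(b,cx,cy,yaw):
    c,s=np.cos(yaw),np.sin(yaw); b=np.asarray(b,float); return np.stack([cx+c*b[...,0]-s*b[...,1],cy+s*b[...,0]+c*b[...,1],b[...,2]],-1)
def pj(P,kt):
    K,T=kt; q=(P-T[:3,3])@T[:3,:3]; q=q@K.T; return q[...,:2]/q[...,2:]
def overlay(tag,out,cx,cy,yaw,crop,f):
    p,d,kt=ld(tag); x0,y0,x1,y1=crop
    im=cv2.resize(p[y0:y1,x0:x1],None,fx=f,fy=f,interpolation=cv2.INTER_NEAREST)
    for by in (84,28,-28,-84):
        b=np.array([[-47.5,by-24.5,72],[17.5,by-24.5,72],[17.5,by+24.5,72],[-47.5,by+24.5,72]])/1000
        q=(pj(boxpt(b,cx,cy,yaw),kt)-[x0-.5,y0-.5])*f
        cv2.polylines(im,[q.astype(int)],True,(255,0,255),1)
    b=np.array([[-80,-135,105],[80,-135,105],[80,135,105],[-80,135,105]])/1000
    q=(pj(boxpt(b,cx,cy,yaw),kt)-[x0-.5,y0-.5])*f; cv2.polylines(im,[q.astype(int)],True,(0,255,0),1)
    cv2.imwrite("pics/"+out+".png",im)
E
python3 - <<'E'
from h import *
overlay("w3","w3o",.5635,.0638,np.radians(-3.5),(310,90,512,290),3)
overlay("top0","t0o",.5635,.0638,np.radians(-3.5),(195,135,310,220),6)
E
```

```text
(no output)
```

View pics/w3o.png

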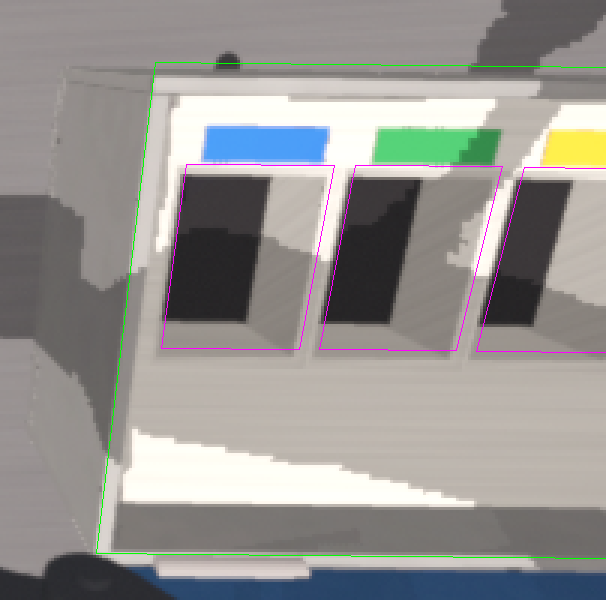

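View pics/t0o.png

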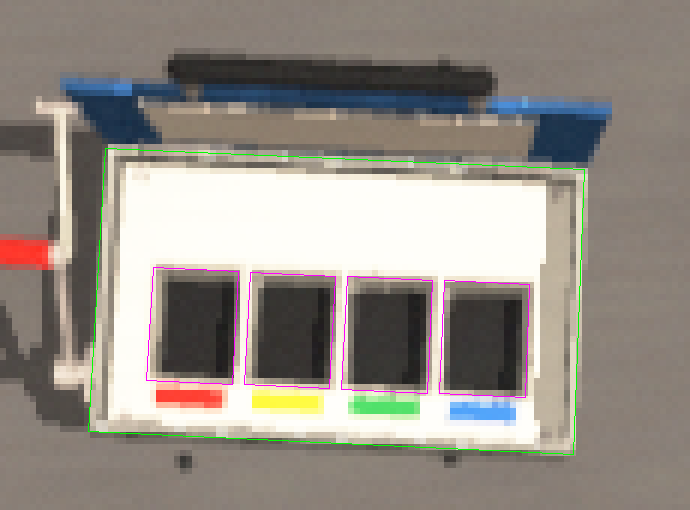

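>>> arm_command(
  series=[
    [[0,0,0,0,3,-0.2,0],[0,0,0,0,3,-0.2,0],[0,0,0,0,2.5,-0.2,0],[0,0,0,0,0,0,0]],
  ],
)

```text
time: 6.7
tool_pos: [0.5423, -0.0785, 0.2287]
tcp_rot: [0.039, 1.568, -0.048]
wrist_force: [-0.7, -0.8, -1.5]
width: 0.172
```

Run:
```python
from h import *
st(); look("wrist","w4")
overlay("w4","w4o",.5635,.0630,np.radians(-3.5),(250,90,512,290),3)
```

```text
{'time': 6.7, 'q': [-0.1859, 0.0396, 1.9069, -0.0059, 1.1919, -1.699], 'tool_pos': [0.5423, -0.0785, 0.2287], 'tcp_rot': [0.039, 1.568, -0.0482], 'wrist_force': [-0.7439, -0.8497, -1.5356], 'width': 0.1715}
[[0.002, 0.055, 0.998], [-0.006, 0.998, -0.055], [-1.0, -0.006, 0.002]]
```

View pics/w4o.png

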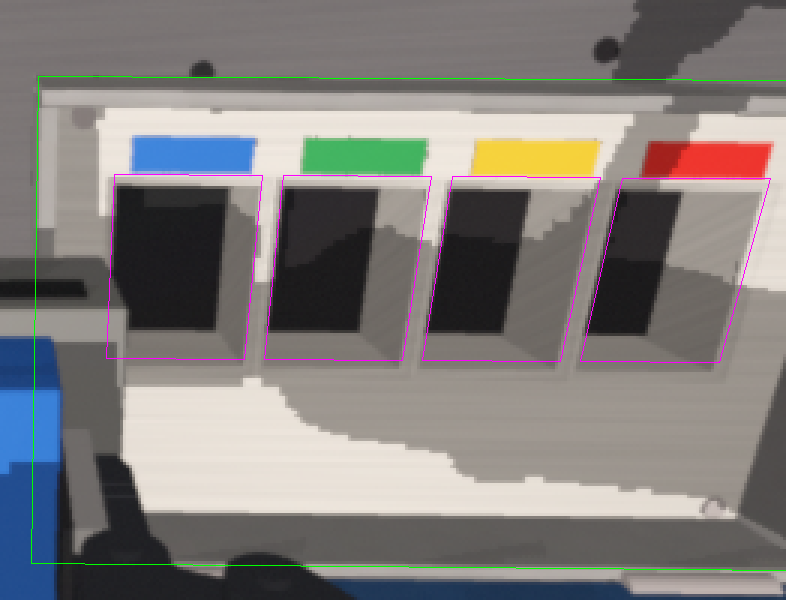

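Run:
```python
from h import *
p,d,kt=ld("w4"); C=cloud(0,d,kt)
g=cv2.cvtColor(p,cv2.COLOR_BGR2GRAY)
im=cv2.resize(p[130:225,280:405],None,fx=6,fy=6,interpolation=0)
im=cv2.convertScaleAbs(im,alpha=1.6,beta=-60); cv2.imwrite("pics/w4z.png",im)
# column profiles through bays green
for u in (365,375,385):
    print(u,[(v,int(g[v,u]),np.round(C[v,u],3)[[0,2]].tolist()) for v in list(range(142,158))+list(range(200,222))])
for v in (165,):
    print(v,[(u,int(g[v,u]),np.round(C[v,u],3)[[1,2]].tolist()) for u in range(325,400)])
```

```text
365 [(142, 137, [0.508, 0.074]), (143, 137, [0.509, 0.074]), (144, 137, [0.51, 0.073]), (145, 137, [0.511, 0.073]), (146, 137, [0.512, 0.073]), (147, 144, [0.513, 0.074]), (148, 175, [0.514, 0.073]), (149, 211, [0.515, 0.074]), (150, 197, [0.516, 0.072]), (151, 192, [0.517, 0.071]), (152, 141, [0.523, 0.042]), (153, 63, [0.525, 0.041]), (154, 44, [0.526, 0.041]), (155, 44, [0.527, 0.042]), (156, 44, [0.528, 0.042]), (157, 45, [0.529, 0.041]), (200, 57, [0.58, 0.041]), (201, 117, [0.585, 0.033]), (202, 122, [0.584, 0.037]), (203, 121, [0.584, 0.041]), (204, 122, [0.584, 0.044]), (205, 123, [0.584, 0.047]), (206, 123, [0.584, 0.051]), (207, 121, [0.585, 0.052]), (208, 121, [0.584, 0.057]), (209, 121, [0.584, 0.06]), (210, 121, [0.584, 0.063]), (211, 122, [0.584, 0.066]), (212, 132, [0.583, 0.07]), (213, 149, [0.584, 0.07]), (214, 150, [0.585, 0.071]), (215, 147, [0.586, 0.072]), (216, 149, [0.587, 0.073]), (217, 152, [0.588, 0.073]), (218, 150, [0.589, 0.073]), (219, 149, [0.59, 0.073]), (220, 148, [0.591, 0.073]), (221, 152, [0.593, 0.073])]
375 [(142, 137, [0.508, 0.073]), (143, 136,
[... 3427 characters left out ...]
041]), (375, 144, [0.061, 0.034]), (376, 153, [0.062, 0.036]), (377, 149, [0.061, 0.04]), (378, 123, [0.061, 0.042]), (379, 116, [0.061, 0.045]), (380, 120, [0.062, 0.046]), (381, 145, [0.062, 0.049]), (382, 153, [0.061, 0.053]), (383, 154, [0.061, 0.055]), (384, 155, [0.062, 0.056]), (385, 157, [0.062, 0.059]), (386, 158, [0.062, 0.06]), (387, 158, [0.062, 0.063]), (388, 158, [0.062, 0.066]), (389, 160, [0.062, 0.067]), (390, 179, [0.062, 0.07]), (391, 213, [0.063, 0.07]), (392, 217, [0.063, 0.071]), (393, 215, [0.063, 0.073]), (394, 213, [0.064, 0.074]), (395, 215, [0.065, 0.073]), (396, 181, [0.066, 0.073]), (397, 134, [0.083, 0.041]), (398, 75, [0.084, 0.041]), (399, 45, [0.086, 0.041])]
```

View pics/w4z.png

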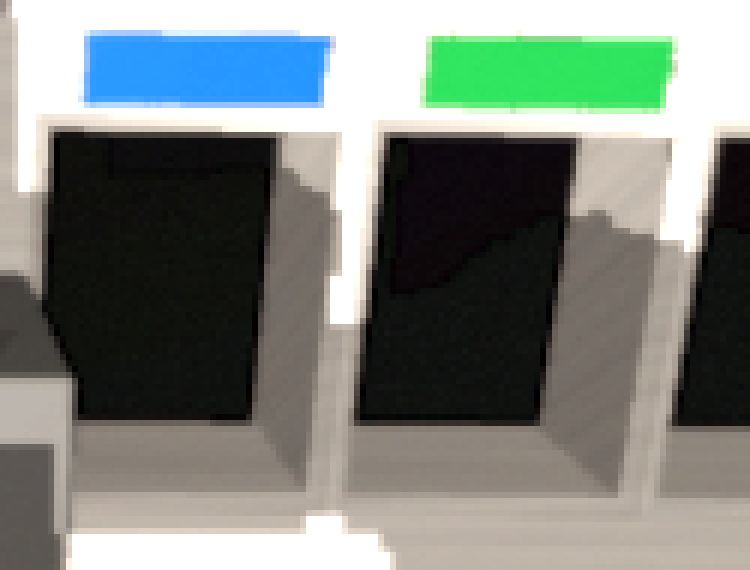

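Run:
```python
from h import *
for t,tcp in (("w3",[.5418,-.1617,.2295]),("w4",[.5423,-.0785,.2287])):
    p,d,kt=ld(t); print(tcp); tops(p,d,kt,z=tcp[2]-.0015,tol=.006)
    # module block top near edge
    C=cloud(0,d,kt); z0=tcp[2]-.0275
    m=(abs(C[...,2]-z0)<.004)&(abs(C[...,1]-tcp[1])<.03)&(abs(C[...,0]-tcp[0])<.05)
    q=C[m]; print(m.sum(),np.round(np.percentile(q,[1,99],axis=0),4), np.round(np.median(q,0),4))
```

```text
[0.5418, -0.1617, 0.2295]
blue px [254. 259.] rect [ 542.1 -160.5] [16.3 52.1] mean [ 540.5 -160.4] yaw -3.3 sides [15.6 52.1] n 2842 zmed 0.2293
2525 [[ 0.5117 -0.1819  0.1984]
 [ 0.5421 -0.1383  0.2051]] [ 0.5216 -0.1604  0.2035]
[0.5423, -0.0785, 0.2287]
blue px [254. 259.] rect [542.7 -77.3] [16.3 52.2] mean [541.1 -77.2] yaw -3.4 sides [15.6 52.4] n 2851 zmed 0.2286
2513 [[ 0.5122 -0.0987  0.1979]
 [ 0.5426 -0.0552  0.2043]] [ 0.5221 -0.077   0.2026]
```

>>> arm_command(
  series=[
    [[0.01,0,0.006,0,3,0.3,0],[0,0,0,0,2.7,0.3,0],[0,0,0,2,0,0,0],[0,0,0,0,0,0,0]],
  ],
)

```text
time: 7.15
tool_pos: [0.5547, -0.0266, 0.2083]
tcp_rot: [0.051, 1.565, -0.058]
wrist_force: [-1.2, 1.0, -2.9]
width: 0.173
```

Run:
```python
from h import *
go(.5475,-.02,.16,np.radians(-3.5))
```

```text
turn [-0.008  0.005  0.004] shift now-axes cm [ 4.83  0.63 -0.79] | after-turn axes [ 4.83  0.62 -0.76] t 7.15 F [-1.2  1.  -2.9] w 0.173
```

>>> arm_command(
  series=[
    [[-0.008,0.005,0.004,0,0.6,-0.75,0],[0,0,0,2.5,0,0,0],[0,0,0,2.3,0,0,0],[0,0,0,0,0,0,0]],
  ],
)

```text
time: 7.55
tool_pos: [0.5492, -0.0231, 0.1628]
tcp_rot: [0.05, 1.566, -0.051]
wrist_force: [-1.7, 0.8, -1.7]
width: 0.172
```

Run:
```python
from h import *
go(.5475,-.02,.148,np.radians(-3.5)); st(); look("wrist","w5")
```

```text
turn [-0.003  0.004  0.001] shift now-axes cm [ 1.48  0.3  -0.19] | after-turn axes [ 1.48  0.3  -0.19] t 7.55 F [-1.7  0.8 -1.7] w 0.172
{'time': 7.55, 'q': [-0.0871, 0.101, 1.9699, -0.0006, 1.0667, -1.5934], 'tool_pos': [0.5492, -0.0231, 0.1628], 'tcp_rot': [0.0498, 1.5663, -0.0509], 'wrist_force': [-1.6568, 0.835, -1.7449], 'width': 0.1719}
[[0.004, 0.064, 0.998], [-0.001, 0.998, -0.064], [-1.0, -0.001, 0.004]]
```

View pics/w5.png

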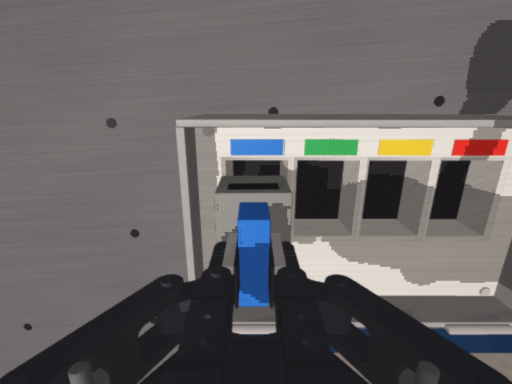

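>>> arm_command(
  series=[
    [[0,0.004,0,0,0.3,-0.2,0],[0,0,0,1.5,0,0,0],[0,0,0,0,0,0,0]],
  ],
)

```text
time: 7.9
tool_pos: [0.5508, -0.0209, 0.1529]
tcp_rot: [0.05, 1.562, -0.052]
wrist_force: [-0.3, 0.2, -1.2]
width: 0.171
```

Run:
```python
from h import *
go(.5475,-.02,.13,np.radians(-3.5))
```

```text
turn [-0.004  0.008  0.001] shift now-axes cm [ 2.29  0.07 -0.35] | after-turn axes [ 2.29  0.07 -0.33] t 7.9 F [-0.3  0.2 -1.2] w 0.171
```

>>> arm_command(
  series=[
    [[0,0.008,0,0.5,0.1,-0.35,0],[0,0,0,0,0,0,0]],
  ],
)

```text
time: 8.1
tool_pos: [0.5476, -0.0196, 0.1483]
tcp_rot: [0.051, 1.569, -0.052]
wrist_force: [0.3, 0.0, -1.4]
width: 0.17
```

Run:
```python
from h import *
go(.5475,-.02,.13,np.radians(-3.5)); go(.5475,-.02,.13,np.radians(-3.5))
```

```text
turn [-0.004  0.001  0.001] shift now-axes cm [ 1.83 -0.04 -0.01] | after-turn axes [ 1.83 -0.04 -0.01] t 8.1 F [ 0.3  0.  -1.4] w 0.17
turn [-0.004  0.001  0.001] shift now-axes cm [ 1.83 -0.04 -0.01] | after-turn axes [ 1.83 -0.04 -0.01] t 8.1 F [ 0.3  0.  -1.4] w 0.17
```

Well aligned; insert in small steps.

>>> arm_command(
  series=[
    [[0,0,0,0.5,0,0,0],[0,0,0,0.5,0,0,0],[0,0,0,0.5,0,0,0]],
  ],
)

```text
time: 8.4
tool_pos: [0.5487, -0.0196, 0.1335]
tcp_rot: [0.05, 1.567, -0.052]
wrist_force: [-0.3, -0.6, -2.5]
width: 0.172
```

Run:
```python
from h import *
go(.5475,-.02,.108,np.radians(-3.5))
```

```text
turn [-0.004  0.004  0.001] shift now-axes cm [ 2.55 -0.05 -0.13] | after-turn axes [ 2.55 -0.05 -0.12] t 8.4 F [-0.3 -0.6 -2.5] w 0.172
```

>>> arm_command(
  series=[
    [[0,0.004,0,0.5,0,-0.1,0],[0,0,0,0.7,0,0,0],[0,0.003,0,0.7,0,0,0],[0,0,0,0.6,0,-0.1,0],[0,0,0,0.3,0,0,0],[0,0,0,0.3,0,0,0]],
  ],
)

```text
time: 9.0
tool_pos: [0.5469, -0.0196, 0.1007]
tcp_rot: [0.05, 1.574, -0.052]
wrist_force: [-2.4, 0.2, 5.3]
width: 0.175
```

Run:
```python
from h import *
go(.5475,-.02,.0995,np.radians(-3.5))
```

```text
turn [-0.004 -0.004  0.001] shift now-axes cm [ 0.12 -0.04  0.06] | after-turn axes [ 0.12 -0.04  0.06] t 9.0 F [-2.4  0.2  5.3] w 0.175
```

>>> arm_command(
  series=[
    [[0,0,0,0.2,0,0,0],[0,0,0,0.2,0,0,0],[0,0,0,0.3,0,0,0]],
  ],
)

```text
time: 9.3
tool_pos: [0.5471, -0.0197, 0.099]
tcp_rot: [0.05, 1.576, -0.052]
wrist_force: [-10.6, -0.6, 26.0]
width: 0.172
```

Run:
```python
from h import *
go(.5475,-.02,.0995,np.radians(-3.5)); tops(*look("wrist","w6"),z=.098)
```

```text
turn [-0.004 -0.006  0.001] shift now-axes cm [-0.05 -0.03  0.04] | after-turn axes [-0.05 -0.03  0.04] t 9.3 F [-10.6  -0.6  26. ] w 0.172
blue px [253. 259.] rect [546.8 -18.5] [16.2 51.1] mean [545.5 -18.4] yaw -3.6 sides [15.6 51.2] n 2808 zmed 0.099
```

View pics/w6.png

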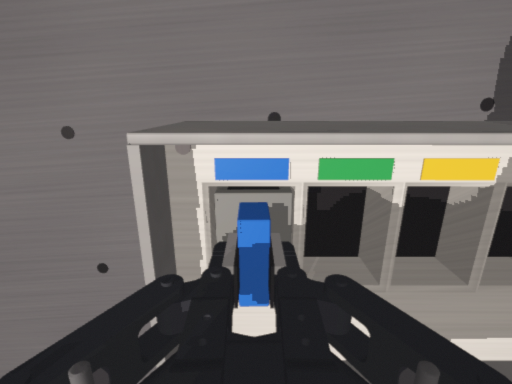

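>>> arm_command(
  series=[
    [[0,0,0,-0.1,0,0,0.45],[0,0,0,0,0,0,0.45],[0,0,0,0,0,0,0.45],[0,0,0,0,0,0,0.45],[0,0,0,-2,0,0,0.45],[0,0,0,-3,0,0,0.45],[0,0,0,-4,0,0,0.45],[0,0,0,-4,0,0,0.45],[0,0,0,0,0,0,1]],
  ],
)

```text
time: 10.25
tool_pos: [0.5462, -0.0195, 0.2307]
tcp_rot: [0.051, 1.583, -0.051]
wrist_force: [1.7, 0.2, 0.2]
width: 0.607
```

Run:
```python
from h import *
st(); p,d,kt=look("wrist","w7"); tops(p,d,kt,z=.098)
C=cloud(0,d,kt); b=(C[...,:2]-[.5476,-.0196]); c,s=np.cos(-.061),np.sin(-.061)
bx=b[...,0]*c+b[...,1]*s; by=-b[...,0]*s+b[...,1]*c
m=(abs(bx)<.027)&(abs(by)>.011)&(abs(by)<.019); print("shoulder z",np.round(np.percentile(C[m][:,2],[10,50,90]),4))
m=(bx>.04)&(bx<.06)&(abs(by)<.05); print("deck z",np.round(np.percentile(C[m][:,2],[10,50,90]),4))
tops(*look("top","t1"),z=.066,minpx=10,tol=.02)
```

```text
{'time': 10.25, 'q': [-0.0805, 0.0449, 1.8975, -0.0012, 1.2115, -1.5861], 'tool_pos': [0.5462, -0.0195, 0.2307], 'tcp_rot': [0.0506, 1.5826, -0.0514], 'wrist_force': [1.6908, 0.1843, 0.2184], 'width': 0.6073}
[[-0.012, 0.065, 0.998], [-0.0, 0.998, -0.065], [-1.0, -0.001, -0.012]]
blue px [253. 189.] rect [546.3 -18.5] [14.7 48.7] mean [545.8 -18.5] yaw -3.9 sides [15.2 49.6] n 798 zmed 0.099
shoulder z [0.0732 0.2947 0.3058]
deck z [0.0723 0.0732 0.0741]
red px [376. 181.] rect [ 573.5 -369.3] [20.1 46.3] mean [ 574.3 -368.9] yaw -19.0 sides [19.5 46.5] n 76 zmed 0.0655
red px [228. 201.] rect [511.8 144.5] [20.8  6.9] mean [511.8 144.5] yaw 89.1 sides [10.  24.6] n 21 zmed 0.0739
red px [157. 211.] rect [480.8 393.8] [56.  55.2] mean [479.5 391.2] yaw -26.6 sides [52.4 56.6] n 189 zmed 0.0555
yellow px [154. 210.] rect [482.6 402.5] [10.7 10.4] mean [482.6 402.5] yaw 49.5 sides [13.6 14.1] n 16 zmed 0.0845
green px [379. 220.] rect [ 439.3 -372.5] [43.4 20.2] mean [ 439.3 -372.6] yaw 9.6 sides [20.7 44.8] n 80 zmed 0.0655
blue px [274. 203.] rect [502.6 -12.4] [24.1  6.9] mean [502.6 -12.4] yaw 89.2 sides [10.  27.9] n 24 zmed 0.0736
```

View pics/w7.png

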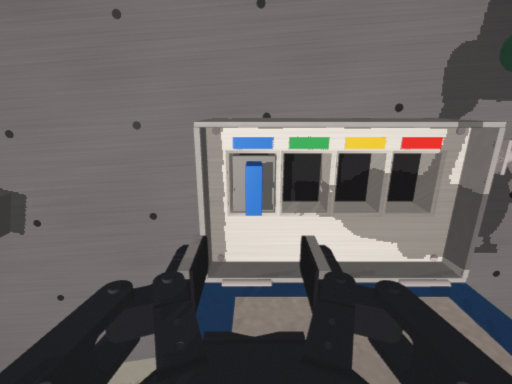

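Blue is seated: rib at (253,189), rib-top z matches home. Next is red.

Run:
```python
from h import *
go(.577,-.371,.15,np.radians(-19.6))
```

```text
turn [ 0.277 -0.02   0.004] shift now-axes cm [  7.46 -34.88   5.82] | after-turn axes [  7.55 -32.    14.99] t 10.35 F [-0.6  0.6 -0.5] w 0.777
```

>>> arm_command(
  series=[
    [[0,0,0,0,-4.36,0.7,1],[0,0,0,0,-4.36,0.7,1],[0,0,0,0,-4.36,0.7,1],[0,0,0,0,-4.36,0.7,1],[0,0,0,0,-4.36,0.7,1],[0,0,0,0,-4.36,0.7,1],[0,0,0,0,-4.36,0.7,1],[0,0,0,0,-4.36,0.7,1],[0.138,-0.01,0,3.5,0,0,1],[0.138,-0.01,0,3.5,0,0,1]],
  ],
)

```text
time: 11.35
tool_pos: [0.5691, -0.3807, 0.1317]
tcp_rot: [0.272, 1.575, -0.269]
wrist_force: [-0.1, 0.4, -0.3]
width: 1.0
```

Run:
```python
from h import *
o=tops(*look("wrist","w8"))
p,y=o["red"]; go(p[0],p[1],.066,y)
```

```text
red px [268. 221.] rect [ 577.2 -370.7] [15.8 51.1] mean [ 576.4 -370.4] yaw -19.1 sides [15.9 51.2] n 1425 zmed 0.067
green px [190.  34.] rect [ 443.9 -375.5] [45.9 15.5] mean [ 444.9 -375.6] yaw 10.3 sides [15.3 42.6] n 1980 zmed 0.0671
turn [-0.017 -0.031 -0.   ] shift now-axes cm [5.8  1.13 0.94] | after-turn axes [5.82 1.12 0.78] t 11.4 F [-1.8  0.7 -4.7] w 0.998
```

View pics/w8.png

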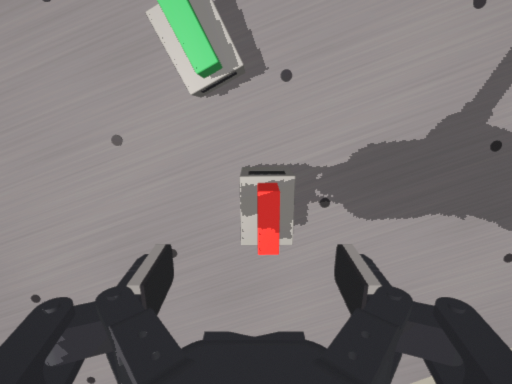

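>>> arm_command(
  series=[
    [[-0.01,-0.03,0,0,1.1,0.8,1],[0,0,0,2,0,0,1],[0,0,0,2,0,0,1],[0,0,0,0,0,0,1]],
  ],
)

```text
time: 11.8
tool_pos: [0.5696, -0.3658, 0.0719]
tcp_rot: [0.267, 1.574, -0.253]
wrist_force: [-0.9, 0.1, -0.7]
width: 1.001
```

Run:
```python
from h import *
go(.577,-.3706,.066,np.radians(-19.3))
```

```text
turn [ 0.006 -0.02  -0.006] shift now-axes cm [ 0.57 -0.22  0.86] | after-turn axes [ 0.59 -0.21  0.85] t 11.8 F [-0.9  0.1 -0.7] w 1.001
```

>>> arm_command(
  series=[
    [[0,-0.02,0,0.3,-0.2,0.8,1],[0,0,0,0,0,0,1]],
  ],
)

```text
time: 12.0
tool_pos: [0.5763, -0.3695, 0.0677]
tcp_rot: [0.263, 1.555, -0.251]
wrist_force: [-0.8, -0.5, 0.4]
width: 1.003
```

Run:
```python
from h import *
go(.577,-.3706,.066,np.radians(-19.3))
```

```text
turn [ 0.009 -0.001 -0.007] shift now-axes cm [ 0.17 -0.08  0.1 ] | after-turn axes [ 0.17 -0.08  0.1 ] t 12.0 F [-0.8 -0.5  0.4] w 1.003
```

>>> arm_command(
  series=[
    [[0,0,0,0.1,-0.1,0.1,0],[0,0,0,0,0,0,0],[0,0,0,0,0,0,0],[0,0,0,0,0,0,0],[0,0,0,0,0,0,0],[0,0,0,0,0,0,0],[0,0,0,0,0,0,0],[0,0,0,0,0,0,0]],
  ],
)

```text
time: 12.8
tool_pos: [0.579, -0.3724, 0.0709]
tcp_rot: [0.26, 1.55, -0.252]
wrist_force: [-0.2, -0.1, 0.1]
width: 0.167
```

>>> arm_command(
  series=[
    [[0,0,0,-3,0,0,0],[0,0,0,-4,0,0,0],[0,0,0,-4,0,0,0],[0,0,0,-4,0,0,0],[-0.14,0,0,-1,0,0,0],[-0.14,0,0,0,0,0,0],[0,0,0,0,4,0,0],[0,0,0,0,4,0,0],[0,0,0,0,4,0,0],[0,0,0,0,4,0,0]],
  ],
)

```text
time: 13.8
tool_pos: [0.5818, -0.2133, 0.2349]
tcp_rot: [0.037, 1.568, -0.029]
wrist_force: [0.2, 0.4, -2.1]
width: 0.169
```

Run:
```python
from h import *
go(.5578,.1475,.22,np.radians(-3.5))
```

```text
turn [ 0.019  0.002 -0.005] shift now-axes cm [ 1.66 35.94 -3.93] | after-turn axes [ 1.49 35.86 -4.6 ] t 13.8 F [ 0.2  0.4 -2.1] w 0.169
```

>>> arm_command(
  series=[
    [[0.01,0,0,0,4.4,-0.5,0],[0.01,0,0,0,4.4,-0.5,0],[0,0,0,0,4.4,-0.5,0],[0,0,0,0,4.4,-0.5,0],[0,0,0,0,4.4,-0.5,0],[0,0,0,0,4.4,-0.5,0],[0,0,0,0,0,0,0]],
  ],
)

```text
time: 14.5
tool_pos: [0.5636, 0.0668, 0.2352]
tcp_rot: [0.054, 1.569, -0.042]
wrist_force: [0.5, -1.0, -0.8]
width: 0.167
```

```bash
cat >> h.py <<'E'
def held(p,d,kt,col):
    s=bot.read_state(); t=np.array(s["tool_pos"]); C=cloud(0,d,kt)
    H,S,V=cv2.split(cv2.cvtColor(p,cv2.COLOR_BGR2HSV))
    m=(np.linalg.norm(C[...,:2]-t[:2],axis=-1)<.045)&(abs(C[...,2]-t[2])<.012)&(S>120)
    zt=np.percentile(C[m][:,2],50); print("rib top z median",round(zt,4),"TCP z",round(t[2],4))
    return zt
E
python3 - <<'E'
from h import *
go(.5578,.1475,.16,np.radians(-3.5)); s=st()
a=look("wrist","w9"); zt=held(*a,"red"); print(s["tool_pos"]); tops(*a,z=zt-.001,tol=.006)
E
```

```text
turn [ 0.     0.001 -0.008] shift now-axes cm [ 7.58  7.96 -1.08] | after-turn axes [ 7.52  8.01 -1.08] t 14.5 F [ 0.5 -1.  -0.8] w 0.167
{'time': 14.5, 'q': [0.0698, 0.0726, 1.8597, 0.0081, 1.2072, -1.4432], 'tool_pos': [0.5636, 0.0668, 0.2352], 'tcp_rot': [0.0537, 1.5689, -0.0415], 'wrist_force': [0.4953, -0.9801, -0.7687], 'width': 0.1669}
[[0.002, 0.061, 0.998], [0.008, 0.998, -0.061], [-1.0, 0.008, 0.001]]
rib top z median 0.2315 TCP z 0.2351
[0.56364544 0.06684686 0.23522741]
red px [254. 252.] rect [561.5  68.5] [16.2 51.9] mean [559.8  68.4] yaw -3.7 sides [15.7 51.9] n 2766 zmed 0.2315
```

View pics/w9.png

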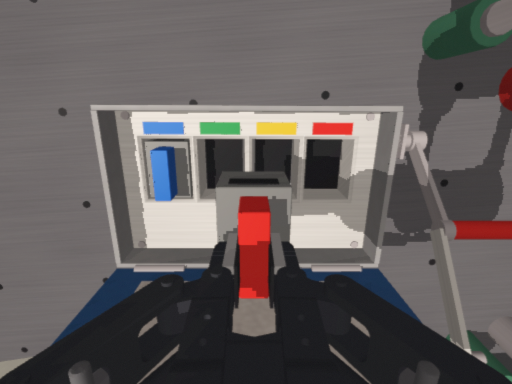

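```bash
cat >> h.py <<'E'
def bay(p,d,kt,cx,cy,yaw=-.061):
    """edges of bay mouth near guess: points just off deck"""
    C=cloud(0,d,kt); c,s=np.cos(yaw),np.sin(yaw); b=C[...,:2]-[cx,cy]
    bx=(b[...,0]*c+b[...,1]*s)*1000; by=(-b[...,0]*s+b[...,1]*c)*1000
    deck=abs(C[...,2]-.0732)<.0025
    f=lambda a: np.round(np.percentile(a,[2,98,50]),1) if len(a)>20 else None
    n=deck&(abs(by)<18)&(bx<-24)&(bx>-40); fa=deck&(abs(by)<15)&(bx>26)&(bx<40)
    l=deck&(abs(bx)<20)&(by<-18)&(by>-28); r=deck&(abs(bx)<20)&(by>18)&(by<28)
    print("near edge",f(bx[n])," far",f(bx[fa])," -y",f(by[l])," +y",f(by[r]))
E
python3 - <<'E'
from h import *
a=ld("w9"); bay(*a,.5578,.1475); bay(*a,.5544,.0917)
a=ld("w4"); bay(*a,.551,.0363); bay(*a,.5544,.0917);bay(*a,.5578,.1475)
E
```

```text
near edge [-39.3 -33.  -36.2]  far [33.1 39.8 36.3]  -y [-28.  -24.6 -26.6]  +y [24.7 27.9 26.7]
near edge [-39.4 -33.1 -36.3]  far None  -y [-27.6 -24.4 -26.5]  +y [24.9 28.  26.7]
near edge [-39.4 -33.8 -37.1]  far [32.8 40.  36.1]  -y [-28.  -25.3 -26.8]  +y [23.8 27.8 26.4]
near edge [-39.7 -33.1 -36.6]  far [32.5 39.8 36.3]  -y [-28.  -25.2 -27. ]  +y [24.2 27.8 26.5]
near edge [-40.  -32.7 -36.9]  far [33.  39.7 36. ]  -y [-28.  -25.  -27.3]  +y [23.7 27.9 26.2]
```

>>> arm_command(
  series=[
    [[0,0,0,0,4,-0.2,0],[0,0,0,0,3.9,-0.3,0],[0,0,-0.008,3,0,0,0],[0,0,0,2.5,0,0,0],[0,0,0,0,0,0,0]],
  ],
)

```text
time: 15.05
tool_pos: [0.5659, 0.1416, 0.1802]
tcp_rot: [0.046, 1.565, -0.055]
wrist_force: [-1.2, -0.7, -2.2]
width: 0.17
```

Run:
```python
from h import *
go(.5599,.1465,.15,np.radians(-3.5))
```

```text
turn [-0.003  0.005  0.005] shift now-axes cm [ 3.02  0.47 -0.65] | after-turn axes [ 3.02  0.46 -0.63] t 15.05 F [-1.2 -0.7 -2.2] w 0.17
```

>>> arm_command(
  series=[
    [[0,0.006,0.004,0,0.45,-0.6,0],[0,0,0,1.5,0,-0.1,0],[0,0.004,0,0.8,0,-0.1,0],[0,0,0,0,0,0,0]],
  ],
)

```text
time: 15.45
tool_pos: [0.5595, 0.144, 0.1582]
tcp_rot: [0.053, 1.573, -0.054]
wrist_force: [-0.0, -0.5, -1.4]
width: 0.167
```

Run:
```python
from h import *
go(.5599,.1465,.15,np.radians(-3.5))
```

```text
turn [-0.007 -0.003  0.001] shift now-axes cm [0.82 0.25 0.03] | after-turn axes [0.82 0.25 0.03] t 15.45 F [-0.  -0.5 -1.4] w 0.167
```

>>> arm_command(
  series=[
    [[-0.006,0,0,0.4,0.3,0,0],[0,0,0,0.4,0,0,0],[0,0,0,0,0,0,0]],
  ],
)

```text
time: 15.75
tool_pos: [0.5605, 0.147, 0.1506]
tcp_rot: [0.048, 1.571, -0.049]
wrist_force: [-0.5, 0.2, -1.2]
width: 0.171
```

Run:
```python
from h import *
go(.5599,.1465,.1427,np.radians(-3.5))
```

```text
turn [-0.001 -0.001  0.   ] shift now-axes cm [ 0.79 -0.05 -0.06] | after-turn axes [ 0.79 -0.05 -0.06] t 15.75 F [-0.5  0.2 -1.2] w 0.171
```

>>> arm_command(
  series=[
    [[0,0,0,0.4,0,-0.1,0],[0,0,0,0.5,0,0,0],[0,0,0,0.5,0,0,0],[0,0,0,0,0,0,0]],
  ],
)

```text
time: 16.15
tool_pos: [0.5598, 0.1473, 0.136]
tcp_rot: [0.048, 1.57, -0.049]
wrist_force: [-0.6, -0.4, -0.9]
width: 0.168
```

Run:
```python
from h import *
go(.5599,.1465,.1107,np.radians(-3.5))
```

```text
turn [-0.001  0.     0.   ] shift now-axes cm [ 2.53 -0.08  0.01] | after-turn axes [ 2.53 -0.08  0.01] t 16.15 F [-0.6 -0.4 -0.9] w 0.168
```

>>> arm_command(
  series=[
    [[0,0,0,0.6,-0.05,0,0],[0,0,0,0.7,0,0,0],[0,0.002,0,0.7,0,0,0],[0,0,0,0.5,0,0,0],[0,0,0,0.3,0,0,0],[0,0,0,0.3,0,0,0],[0,0,0,0.3,0,0,0]],
  ],
)

```text
time: 16.85
tool_pos: [0.5605, 0.1467, 0.1026]
tcp_rot: [0.048, 1.572, -0.049]
wrist_force: [-9.4, -3.1, 25.5]
width: 0.169
```

Run:
```python
from h import *
go(.5599,.1465,.1027,np.radians(-3.5))
```

```text
turn [-0.001 -0.001  0.   ] shift now-axes cm [-0.01 -0.03 -0.06] | after-turn axes [-0.01 -0.03 -0.06] t 16.85 F [-9.4 -3.1 25.5] w 0.169
```

>>> arm_command(
  series=[
    [[0,0,0,0.1,0,0,0],[0,0,0,-0.1,0,0,0.45],[0,0,0,0,0,0,0.45],[0,0,0,0,0,0,0.45],[0,0,0,0,0,0,0.45],[0,0,0,-2,0,0,0.45],[0,0,0,-3,0,0,0.45],[0,0,0,-4,0,0,0.45],[0,0,0,-4,0,0,0.45],[0,0,0,0,0,0,1]],
  ],
)

```text
time: 17.85
tool_pos: [0.5604, 0.1472, 0.2353]
tcp_rot: [0.049, 1.575, -0.048]
wrist_force: [1.4, 1.1, -0.2]
width: 0.607
```

Run:
```python
from h import *
st(); tops(*look("wrist","w10"),z=.098); tops(*look("top","t2"),z=.066,minpx=10,tol=.02)
go(.441,-.375,.15,np.radians(6.7))
```

```text
{'time': 17.85, 'q': [0.2131, 0.0994, 1.8305, 0.0017, 1.2164, -1.2964], 'tool_pos': [0.5604, 0.1472, 0.2353], 'tcp_rot': [0.049, 1.5752, -0.0484], 'wrist_force': [1.3579, 1.0732, -0.1945], 'width': 0.6068}
[[-0.005, 0.062, 0.998], [0.001, 0.998, -0.062], [-1.0, 0.0, -0.005]]
red px [252. 185.] rect [558.2 147.2] [15.3 50.2] mean [557.5 147.5] yaw -3.0 sides [15.7 51.2] n 827 zmed 0.099
blue px [ 81. 183.] rect [546.5 -17.4] [18.3 49.2] mean [545.8 -17.5] yaw -4.4 sides [17.9 49.5] n 925 zmed 0.0989
red px [226. 201.] rect [511.9 149.7] [10.4  6.9] mean [511.9 149.7] yaw 88.5 sides [10.2 14. ] n 12 zmed 0.0741
red px [157. 211.] rect [480.8 393.8] [56.  55.2] mean [479.6 391. ] yaw -23.5 sides [52.3 56.5] n 188 zmed 0.0555
green px [376. 210.] rect [ 471.9 -364.4] [45.3 19.7] mean [ 471.9 -364.4] yaw 6.5 sides [20.2 46.4] n 80 zmed 0.0658
blue px [274. 203.] rect [502.6 -14.1] [20.7  6.9] mean [502.6 -14.1] yaw 89.2 sides [10.  24.4] n 21 zmed 0.0737
turn [-0.179 -0.014  0.001] shift now-axes cm [  8.21 -52.75  -8.28] | after-turn axes [  7.98 -50.44 -17.64] t 17.95 F [-0.2  0.5 -0.1] w 0.777
```

View pics/w10.png

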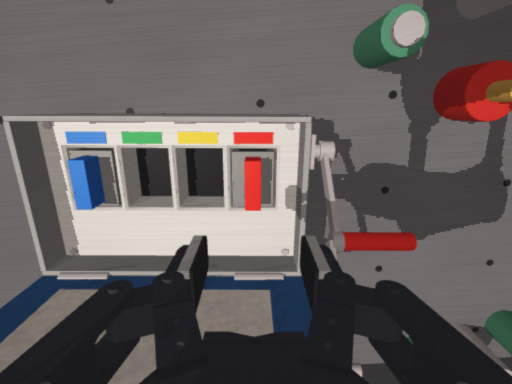

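Red is seated. The top view shows green was knocked to about (0.472,-0.364), so I'm going to the new spot.

>>> arm_command(
  series=[
    [[0,0,0,0,-4.5,-0.5,1],[0,0,0,0,-4.5,-0.5,1],[0,0,0,0,-4.5,-0.5,1],[0,0,0,0,-4.5,-0.5,1],[0,0,0,0,-4.5,-0.5,1],[0,0,0,0,-4.5,-0.5,1],[0,0,0,0,-4.5,-0.5,1],[0,0,0,0,-4.5,-0.5,1],[0,0,0,0,-4.5,-0.5,1],[0,0,0,0,-4.5,-0.5,1]],
  ],
)

```text
time: 18.95
tool_pos: [0.4707, -0.3052, 0.209]
tcp_rot: [0.047, 1.608, -0.031]
wrist_force: [0.4, 0.2, 0.9]
width: 1.002
```

>>> arm_command(
  series=[
    [[-0.12,0,0,1,-4.5,-0.5,1],[0,0,0,4,0,0,1],[0,0,0,3,0,0,1],[0,0,0,0,0,0,1]],
  ],
)

```text
time: 19.35
tool_pos: [0.4552, -0.3557, 0.1194]
tcp_rot: [-0.04, 1.612, 0.065]
wrist_force: [-0.0, 1.0, -0.1]
width: 0.997
```

Run:
```python
from h import *
o=tops(*look("wrist","w11"))
p,y=o["green"]; go(p[0],p[1],.066,y)
```

```text
green px [232. 247.] rect [ 473.6 -367.7] [51.1 15.7] mean [ 472.8 -367.8] yaw 6.4 sides [15.4 51.3] n 1483 zmed 0.067
turn [-0.045 -0.04  -0.017] shift now-axes cm [ 5.41 -1.38  1.83] | after-turn axes [ 5.51 -1.36  1.55] t 19.4 F [-0.3  0.1 -0.7] w 1.002
```

View pics/w11.png

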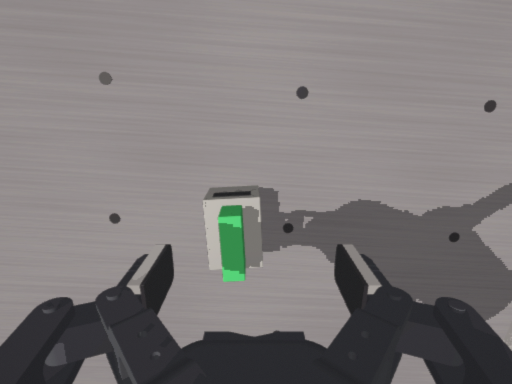

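>>> arm_command(
  series=[
    [[-0.045,-0.04,-0.017,0,-1.36,1.6,1],[0,0,0,2.2,0,0.1,1],[0,0,0,2.2,0,0.1,1],[0,0,0,0,0,0,1]],
  ],
)

```text
time: 19.8
tool_pos: [0.4784, -0.3681, 0.0789]
tcp_rot: [-0.093, 1.564, 0.089]
wrist_force: [-0.5, 0.1, -0.8]
width: 0.999
```

Run:
```python
from h import *
go(.4735,-.368,.066,np.radians(6.4))
```

```text
turn [0.004 0.005 0.002] shift now-axes cm [ 1.29  0.07 -0.49] | after-turn axes [ 1.29  0.06 -0.49] t 19.8 F [-0.5  0.1 -0.8] w 0.999
```

>>> arm_command(
  series=[
    [[0,0.005,0,0.6,0.05,-0.5,1],[0,0,0,0.5,0,0,1],[0,0,0,0,0,0,1]],
  ],
)

```text
time: 20.1
tool_pos: [0.4752, -0.3685, 0.0712]
tcp_rot: [-0.097, 1.566, 0.088]
wrist_force: [-0.4, -0.2, -0.0]
width: 1.004
```

Run:
```python
from h import *
go(.4735,-.368,.066,np.radians(6.4))
```

```text
turn [0.006 0.003 0.006] shift now-axes cm [ 0.52  0.08 -0.17] | after-turn axes [ 0.52  0.07 -0.17] t 20.1 F [-0.4 -0.2 -0. ] w 1.004
```

>>> arm_command(
  series=[
    [[0.005,0,0.005,0.4,0,-0.15,1],[0,0,0,0,0,0,0],[0,0,0,0,0,0,0],[0,0,0,0,0,0,0],[0,0,0,0,0,0,0],[0,0,0,0,0,0,0],[0,0,0,0,0,0,0],[0,0,0,0,0,0,0],[0,0,0,0,0,0,0]],
  ],
)

```text
time: 21.0
tool_pos: [0.4748, -0.3698, 0.0695]
tcp_rot: [-0.09, 1.564, 0.086]
wrist_force: [0.3, -0.3, 0.8]
width: 0.173
```

>>> arm_command(
  series=[
    [[0,0,0,-3,0,0,0],[0,0,0,-4,0,0,0],[0,0,0,-4,0,0,0],[0,0,0,-4,0,0,0],[0.09,0,0,-1.5,0,0,0],[0.08,0,0,0,0,0,0],[0,0,0,0,4.3,0.5,0],[0,0,0,0,4.3,0.5,0],[0,0,0,0,4.3,0.5,0],[0,0,0,0,4.3,0.5,0]],
  ],
)

```text
time: 22.0
tool_pos: [0.5037, -0.1987, 0.2384]
tcp_rot: [0.058, 1.568, -0.06]
wrist_force: [1.2, 0.0, -1.3]
width: 0.172
```

Run:
```python
from h import *
go(.551,.0358,.22,np.radians(-3.5))
```

```text
turn [-0.014  0.002  0.001] shift now-axes cm [ 1.82 23.74  2.96] | after-turn axes [ 1.84 23.69  3.29] t 22.0 F [ 1.2  0.  -1.3] w 0.172
```

>>> arm_command(
  series=[
    [[-0.014,0,0,0,4.3,0.6,0],[0,0,0,0,4.3,0.6,0],[0,0,0,0,4.3,0.6,0],[0,0,0,0,4.3,0.6,0],[0,0,0,0,4.3,0.6,0],[0,0,0,0,0,0,0]],
  ],
)

```text
time: 22.6
tool_pos: [0.5466, 0.0275, 0.2371]
tcp_rot: [0.046, 1.568, -0.043]
wrist_force: [-0.4, -1.8, -1.2]
width: 0.171
```

Run:
```python
from h import *
a=look("wrist","w12"); s=st(); zt=held(*a,"green"); tops(*a,z=zt-.001,tol=.006)
bay(*a,.551,.0363)
go(.551,.0358,.15,np.radians(-3.5))
```

```text
{'time': 22.65, 'q': [0.0014, 0.0322, 1.899, -0.0006, 1.2093, -1.5119], 'tool_pos': [0.5462, 0.0255, 0.2369], 'tcp_rot': [0.0445, 1.5692, -0.0454], 'wrist_force': [0.2418, 0.6912, -0.5252], 'width': 0.1711}
[[0.001, 0.057, 0.998], [-0.001, 0.998, -0.057], [-1.0, -0.001, 0.001]]
rib top z median 0.2347 TCP z 0.2369
green px [254. 255.] rect [545.4  28.8] [15.5 51.7] mean [543.8  29. ] yaw -3.1 sides [15.4 52. ] n 2735 zmed 0.2348
near edge [-39.8 -33.1 -36.6]  far None  -y None  +y [24.3 27.6 26.4]
turn [0.004 0.001 0.001] shift now-axes cm [8.69 1.06 0.41] | after-turn axes [8.69 1.06 0.42] t 22.65 F [ 0.2  0.7 -0.5] w 0.171
```

View pics/w12.png

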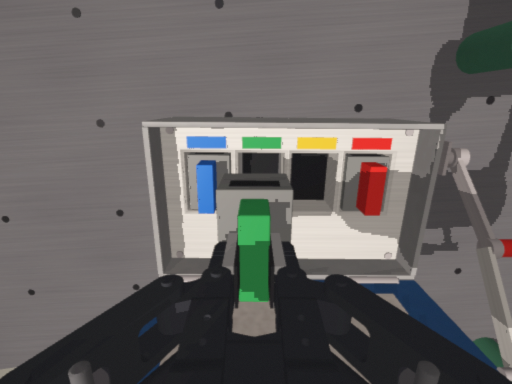

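>>> arm_command(
  series=[
    [[0,0,0,0,1,0.5,0],[0,0,0,3.5,0,0,0],[0,0,0,3,0,0,0],[0,0,0,0,0,0,0]],
  ],
)

```text
time: 23.05
tool_pos: [0.5538, 0.0334, 0.1716]
tcp_rot: [0.047, 1.565, -0.049]
wrist_force: [-0.3, 0.5, -1.9]
width: 0.169
```

Run:
```python
from h import *
go(.552,.0355,.15,np.radians(-3.5))
```

```text
turn [0.001 0.005 0.001] shift now-axes cm [ 2.16  0.2  -0.2 ] | after-turn axes [ 2.16  0.2  -0.19] t 23.05 F [-0.3  0.5 -1.9] w 0.169
```

>>> arm_command(
  series=[
    [[0,0.005,0,0.5,0.2,-0.2,0],[0,0,0,1.5,0,-0.1,0],[0,0,0,0,0,0,0]],
  ],
)

```text
time: 23.35
tool_pos: [0.5521, 0.0338, 0.1525]
tcp_rot: [0.05, 1.569, -0.051]
wrist_force: [-0.1, 0.1, -1.8]
width: 0.174
```

Run:
```python
from h import *
go(.552,.0355,.1412,np.radians(-3.5))
```

```text
turn [-0.003  0.002  0.001] shift now-axes cm [ 1.13  0.17 -0.03] | after-turn axes [ 1.13  0.17 -0.02] t 23.35 F [-0.1  0.1 -1.8] w 0.174
```

>>> arm_command(
  series=[
    [[0,0,0,0.3,0.25,0,0],[0,0,0,0.3,0,0,0],[0,0,0,0,0,0,0]],
  ],
)

```text
time: 23.65
tool_pos: [0.5539, 0.0362, 0.1481]
tcp_rot: [0.05, 1.565, -0.052]
wrist_force: [0.6, 0.6, -1.2]
width: 0.17
```

Run:
```python
from h import *
go(.552,.0355,.1412,np.radians(-3.5))
```

```text
turn [-0.004  0.005  0.001] shift now-axes cm [ 0.69 -0.08 -0.19] | after-turn axes [ 0.69 -0.08 -0.18] t 23.65 F [ 0.6  0.6 -1.2] w 0.17
```

>>> arm_command(
  series=[
    [[-0.003,0.005,0,0.3,-0.07,-0.2,0],[0,0,0,0.5,0,0,0],[0,0,0,0.5,0,0,0],[0,0,0,0,0,0,0]],
  ],
)

```text
time: 24.05
tool_pos: [0.5524, 0.0358, 0.1351]
tcp_rot: [0.048, 1.568, -0.049]
wrist_force: [-0.2, -0.2, -0.6]
width: 0.168
```

Run:
```python
from h import *
go(.552,.0355,.1092,np.radians(-3.5))
```

```text
turn [-0.     0.002  0.001] shift now-axes cm [ 2.59 -0.03 -0.04] | after-turn axes [ 2.59 -0.03 -0.04] t 24.05 F [-0.2 -0.2 -0.6] w 0.168
```

>>> arm_command(
  series=[
    [[0,0.002,0,0.6,0,0,0],[0,0,0,0.7,0,0,0],[0,0.002,0,0.7,0,0,0],[0,0,0,0.5,0,0,0],[0,0,0,0.3,0,0,0],[0,0,0,0.3,0,0,0],[0,0,0,0.3,0,0,0]],
  ],
)

```text
time: 24.75
tool_pos: [0.5531, 0.036, 0.1012]
tcp_rot: [0.048, 1.572, -0.048]
wrist_force: [-7.2, 0.3, 25.1]
width: 0.169
```

Run:
```python
from h import *
go(.552,.0355,.1012,np.radians(-3.5))
```

```text
turn [-0.    -0.002  0.   ] shift now-axes cm [-0.   -0.06 -0.11] | after-turn axes [-0.   -0.06 -0.11] t 24.75 F [-7.2  0.3 25.1] w 0.169
```

>>> arm_command(
  series=[
    [[0,0,0,0.1,0,0,0],[0,0,0,-0.1,0,0,0.45],[0,0,0,0,0,0,0.45],[0,0,0,0,0,0,0.45],[0,0,0,0,0,0,0.45],[0,0,0,-2,0,0,0.45],[0,0,0,-3,0,0,0.45],[0,0,0,-4,0,0,0.45],[0,0,0,-4,0,0,0.45],[0,0,0,0,0,0,0.45]],
  ],
)

```text
time: 25.75
tool_pos: [0.5522, 0.0359, 0.2333]
tcp_rot: [0.048, 1.578, -0.049]
wrist_force: [0.6, 0.6, 0.5]
width: 0.451
```

>>> arm_command(
  series=[
    [[0,0,0,-2,3,-2,0],[0,0,0,-2,3,-2,0],[0,0,0,-1,3,-2,0],[0,0,0,0,0,0,0]],
  ],
)

```text
time: 26.15
tool_pos: [0.4975, 0.1313, 0.2848]
tcp_rot: [0.052, 1.577, -0.051]
wrist_force: [0.2, 0.4, 0.3]
width: 0.001
```

Run:
```python
from h import *
st(); a=look("wrist","w13"); tops(*a,z=.098)
p,d,kt=a; C=cloud(0,d,kt); H,S,V=cv2.split(cv2.cvtColor(p,cv2.COLOR_BGR2HSV))
m=((H<8)|(H>172))&(S>120)&(V>50)&(C[...,2]>.13)&(C[...,2]<.2)&(C[...,1]>.19)
q=C[m]; print(m.sum(),np.round(np.percentile(q,[2,50,98],axis=0),4))
```

```text
{'time': 26.15, 'q': [0.2084, -0.0571, 1.898, 0.0021, 1.3073, -1.2976], 'tool_pos': [0.4975, 0.1313, 0.2848], 'tcp_rot': [0.0518, 1.5771, -0.0511], 'wrist_force': [0.2489, 0.3828, 0.3388], 'width': 0.0006}
[[-0.007, 0.065, 0.998], [0.001, 0.998, -0.065], [-1.0, 0.0, -0.007]]
red px [270. 221.] rect [556.5 147.7] [15.5 48.1] mean [554.8 147.9] yaw -1.2 sides [15.4 47.2] n 467 zmed 0.099
green px [179. 223.] rect [550.7  38.8] [16.  48.2] mean [550.1  38.7] yaw -3.5 sides [15.9 48.9] n 501 zmed 0.099
blue px [131. 223.] rect [546.3 -17.6] [17.4 49.5] mean [545.8 -17.7] yaw -4.4 sides [17.  49.7] n 550 zmed 0.099
748 [[0.5804 0.2153 0.1655]
 [0.585  0.2402 0.1721]
 [0.593  0.2652 0.1741]]
```

View pics/w13.png

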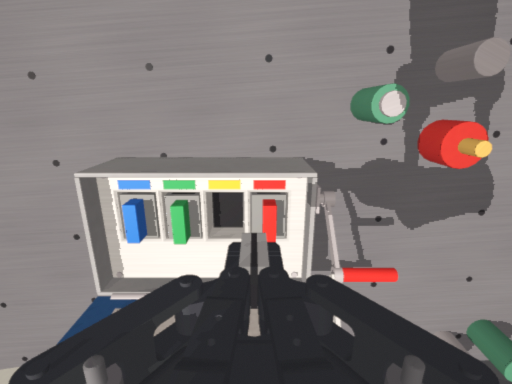

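All three modules are home (rib tops at 0.099). The red tab is at pixel (370,274); going above it with the fingers closed.

Run:
```python
from h import *
go(.588,.255,.225,np.radians(-3.5))
```

```text
turn [-0.005 -0.007  0.001] shift now-axes cm [ 5.83 13.08  8.19] | after-turn axes [ 5.91 13.04  8.21] t 26.2 F [-0.5 -0.3  0.7] w -0.0
```

>>> arm_command(
  series=[
    [[0,-0.007,0,0,4.3,0,0],[0,0,0,0,4.3,0,0],[0,0,0,0,4.3,0,0],[0,0,0,0,0,4,0],[0,0,0,0,0,4,0],[0,0,0,3,0,0,0],[0,0,0,2,0,0,0],[0,0,0,0,0,0,0]],
  ],
)

```text
time: 27.0
tool_pos: [0.5924, 0.2519, 0.2223]
tcp_rot: [0.046, 1.574, -0.06]
wrist_force: [-0.4, 0.1, -1.1]
width: -0.0
```

Run:
```python
from h import *
go(.588,.255,.2,np.radians(-3.5)); look("wrist","w14")
```

```text
turn [-0.006 -0.004  0.009] shift now-axes cm [ 2.23  0.3  -0.45] | after-turn axes [ 2.23  0.28 -0.46] t 27.0 F [-0.4  0.1 -1.1] w -0.0
```

View pics/w14.png

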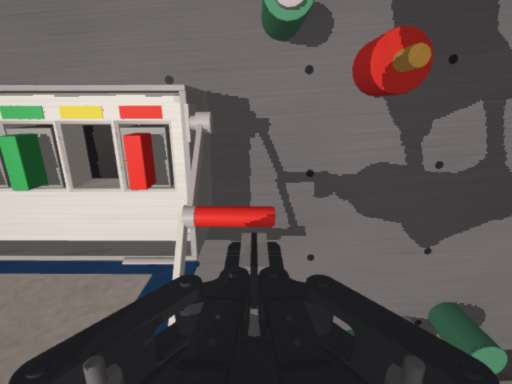

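>>> arm_command(
  series=[
    [[0,-0.004,0.006,0.5,0.2,-0.4,0],[0,0,0,1,0,0,0],[0,0,0,0.5,0,0,0],[0,0,0,0.4,0,0,0]],
  ],
)

```text
time: 27.45
tool_pos: [0.5899, 0.2537, 0.2008]
tcp_rot: [0.053, 1.564, -0.054]
wrist_force: [-0.4, -0.9, 0.1]
width: -0.002
```

Run:
```python
from h import *
st()
```

```text
{'time': 27.45, 'q': [0.3688, 0.2359, 1.7376, -0.003, 1.1631, -1.1325], 'tool_pos': [0.5899, 0.2537, 0.2008], 'tcp_rot': [0.0532, 1.5644, -0.0541], 'wrist_force': [-0.3853, -0.8721, 0.1383], 'width': -0.002}
[[0.006, 0.068, 0.998], [-0.001, 0.998, -0.068], [-1.0, -0.0, 0.006]]
```

>>> arm_command(
  series=[
    [[0,0,0,0.5,0,0,0],[0,0,0,0.5,0,0,0],[0,0,0,0.5,0,0.2,0]],
  ],
)

```text
time: 27.75
tool_pos: [0.5953, 0.2536, 0.1893]
tcp_rot: [0.053, 1.555, -0.052]
wrist_force: [0.3, -2.1, 4.8]
width: 0.003
```

>>> arm_command(
  series=[
    [[0,0,0,0.5,0,0.2,0],[0,0,0,0.5,0,0.2,0],[0,0,0,0.5,0,0.2,0],[0,0,0,0.5,0,0.2,0]],
  ],
)

```text
time: 28.15
tool_pos: [0.608, 0.2527, 0.1727]
tcp_rot: [0.054, 1.545, -0.051]
wrist_force: [1.1, -1.4, 4.4]
width: 0.0
```

Run:
```python
from h import *
st(); look("wrist","w15"); look("scene","s1")
```

```text
{'time': 28.15, 'q': [0.3601, 0.2776, 1.74, -0.0091, 1.1003, -1.1396], 'tool_pos': [0.608, 0.2527, 0.1727], 'tcp_rot': [0.0538, 1.5452, -0.0512], 'wrist_force': [1.1149, -1.3606, 4.4249], 'width': 0.0005}
[[0.025, 0.067, 0.997], [0.001, 0.998, -0.067], [-1.0, 0.002, 0.025]]
```

View pics/w15.png

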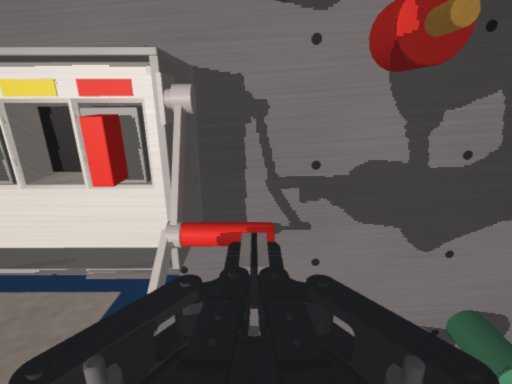

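>>> arm_command(
  series=[
    [[0,0.01,0,0.5,0,0,0],[0,0.01,0,0.5,0,0,0],[0,0,0,0.4,0,0,0]],
  ],
)

```text
time: 28.55
tool_pos: [0.6129, 0.2527, 0.1615]
tcp_rot: [0.055, 1.556, -0.049]
wrist_force: [2.2, -1.7, 5.0]
width: -0.004
```

Run:
```python
from h import *
st()
```

```text
{'time': 28.55, 'q': [0.3546, 0.3005, 1.7324, -0.0024, 1.0941, -1.1484], 'tool_pos': [0.6129, 0.2527, 0.1615], 'tcp_rot': [0.0551, 1.5558, -0.0495], 'wrist_force': [2.1761, -1.7207, 4.9948], 'width': -0.0038}
[[0.014, 0.067, 0.998], [0.003, 0.998, -0.067], [-1.0, 0.004, 0.014]]
```

>>> arm_command(
  series=[
    [[0,0,0,-2,0,-0.3,0],[0,0,0,-4,0,-1,0],[0,0,0,-4,0,-3,0],[0,0,0,-3,-2,-3,0],[0,0,0,-3,-2,-3,0],[0,0,0,-3,-2,-3,0],[0.1,0,0,0,0,0,0],[0.14,0,0,0,0,0,0],[0.14,0,0,0,0,0,0],[0.14,0,0,0,0,0,0]],
  ],
)

```text
time: 29.55
tool_pos: [0.4592, 0.2022, 0.346]
tcp_rot: [0.474, 1.536, -0.474]
wrist_force: [0.4, 0.1, -0.8]
width: 0.001
```

>>> arm_command(
  series=[
    [[0.15,0,0,0,0,0,0.5],[0.15,0,0,0,0,0,0.5],[0.15,0,0,0,0,0,0.5],[0.15,0,0,0,0,0,0.5],[0.15,0,0,0,0,0,0.5],[0.15,0,0,0,0,0,0.5],[0.15,0,0,0,0,0,0.5],[0,0,0,0,0,0,0.5]],
  ],
)

```text
time: 30.35
tool_pos: [0.4502, 0.2049, 0.3353]
tcp_rot: [1.253, 1.204, -1.3]
wrist_force: [-0.4, 0.7, -0.2]
width: 0.501
```

Run:
```python
from h import *
st(); look("scene","s2"); look("top","t3"); look("wrist","w16")
for t in ("top","scene"):
    p,d,kt=ld("t3" if t=="top" else "s2"); C=cloud(0,d,kt)
    x,y,z=np.moveaxis(C,-1,0)
    m=(z>.27)&(z<.34)&(x>.56)&(x<.72)&(abs(y-.06)<.12)&(p.max(-1)<90)
    q=C[m]; print(t,m.sum(),np.round(np.percentile(q,[3,50,97],axis=0),4))
    H,S,V=cv2.split(cv2.cvtColor(p,cv2.COLOR_BGR2HSV))
    m=(H>100)&(H<125)&(S>100)&(z>.11)&(x>.58)&(abs(y-.06)<.16)
    q=C[m]; q=(q-[.5677,.0634,.105]); bx=q[:,0]*.998-q[:,1]*.061-.080; print("lid angle",np.round(np.percentile(np.arctan2(q[:,2],-bx),[10,50,90]),3))
```

```text
{'time': 30.35, 'q': [0.363, -0.1006, 1.8474, 0.0209, 1.4324, 0.4426], 'tool_pos': [0.4502, 0.2049, 0.3353], 'tcp_rot': [1.2529, 1.2035, -1.2999], 'wrist_force': [-0.3771, 0.694, -0.2471], 'width': 0.5006}
[[-0.042, 0.996, -0.083], [0.006, -0.083, -0.997], [-0.999, -0.043, -0.003]]
top 221 [[ 0.5949 -0.0095  0.3129]
 [ 0.603   0.0598  0.3175]
 [ 0.6108  0.1292  0.321 ]]
lid angle [1.35  1.368 1.388]
scene 270 [[ 0.5992 -0.0136  0.311 ]
 [ 0.6067  0.0573  0.316 ]
 [ 0.6139  0.1278  0.3203]]
lid angle [1.377 1.399 1.51 ]
```

View pics/s2.png

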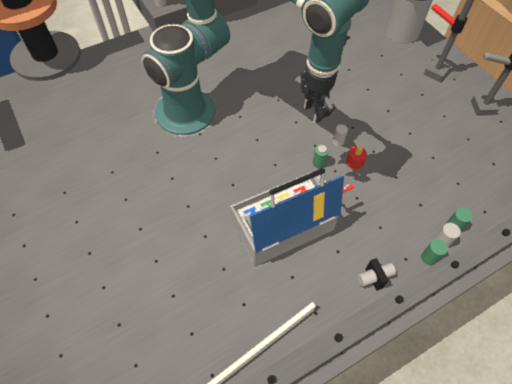

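View pics/t3.png

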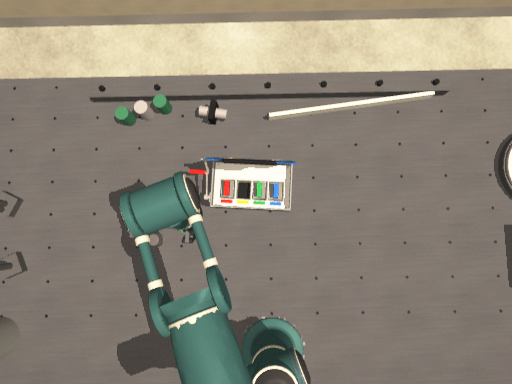

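View pics/w16.png

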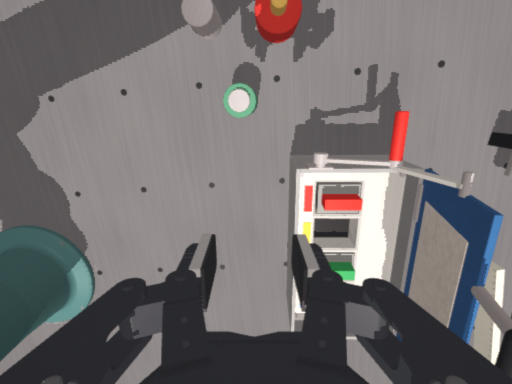

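Run:
```python
from h import *
go(.607,.06,.38,np.radians(-93.5))
```

```text
turn [-0.018 -0.003  0.041] shift now-axes cm [-5.14 16.53 13.17] | after-turn axes [-4.42 16.49 13.49] t 30.5 F [ 1.2  0.5 -0.8] w 0.502
```

>>> arm_command(
  series=[
    [[-0.018,-0.003,0.041,-2.4,0,0,0.5],[0,0,0,-2,0,0,0.5],[0,0,0,0,2.7,2.2,0.5],[0,0,0,0,2.7,2.2,0.5],[0,0,0,0,2.7,2.2,0.5],[0,0,0,0,2.7,2.2,0.5],[0,0,0,0,2.7,2.2,0.5],[0,0,0,0,2.7,2.2,0.5],[0,0,0,0,0,0,0.5]],
  ],
)

```text
time: 31.4
tool_pos: [0.6136, 0.0626, 0.4025]
tcp_rot: [1.249, 1.171, -1.211]
wrist_force: [-0.1, 0.0, -0.3]
width: 0.498
```

```bash
cat >> h.py <<'E'
def bar(p,d,kt,zlo,zhi):
    C=cloud(0,d,kt); x,y,z=np.moveaxis(C,-1,0)
    m=(z>zlo)&(z<zhi)&(x>.4)&(x<.72)&(abs(y-.06)<.09)&(p.max(-1)<90)
    q=C[m]; print("bar pts",m.sum(),np.round(np.percentile(q,[3,50,97],axis=0),4))
E
python3 - <<'E'
from h import *
st(); a=look("wrist","w17"); bar(*a,.29,.33); go(.607,.06,.345,np.radians(-93.5))
E
```

```text
{'time': 31.4, 'q': [0.062, 0.0805, 1.5481, -0.0014, 1.4824, 0.0955], 'tool_pos': [0.6136, 0.0626, 0.4025], 'tcp_rot': [1.2488, 1.1714, -1.2105], 'wrist_force': [-0.0569, 0.0019, -0.3032], 'width': 0.498}
[[0.031, 0.999, -0.033], [0.001, -0.033, -0.999], [-1.0, 0.031, -0.002]]
bar pts 2900 [[ 0.5983 -0.0058  0.3144]
 [ 0.6073  0.0717  0.3181]
 [ 0.6157  0.132   0.3199]]
turn [ 0.028 -0.003 -0.03 ] shift now-axes cm [ 5.79 -0.71  0.43] | after-turn axes [ 5.81 -0.52  0.43] t 31.45 F [-1.   0.5  0.8] w 0.498
```

View pics/w17.png

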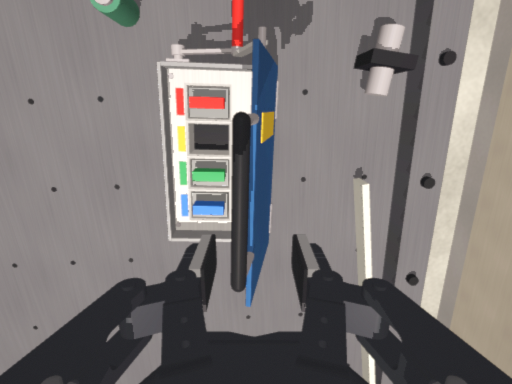

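The bar runs from (242,118) to (238,285) and passes between the jaws. Descending onto it.

>>> arm_command(
  series=[
    [[0.028,-0.003,-0.03,0,-0.55,0.4,0.5],[0,0,0,2,0,0,0.5],[0,0,0,2,0,0,0.5],[0,0,0,1.5,0,0,0.5],[0,0,0,0,0,0,0.5]],
  ],
)

```text
time: 31.95
tool_pos: [0.6055, 0.064, 0.3555]
tcp_rot: [1.255, 1.177, -1.239]
wrist_force: [-0.2, -0.6, -0.3]
width: 0.497
```

Run:
```python
from h import *
go(.6066,.06,.314,np.radians(-93.5))
```

```text
turn [ 0.008 -0.002 -0.011] shift now-axes cm [4.15 0.09 0.4 ] | after-turn axes [4.15 0.14 0.39] t 31.95 F [-0.2 -0.6 -0.3] w 0.497
```

>>> arm_command(
  series=[
    [[0.008,0,-0.011,1,0.1,0.4,0.5],[0,0,0,1.2,0,0,0.5],[0,0,0,1,0,0,0.5],[0,0,0,0,0,0,0.5]],
  ],
)

```text
time: 32.35
tool_pos: [0.6066, 0.0608, 0.324]
tcp_rot: [1.256, 1.18, -1.249]
wrist_force: [0.8, -0.4, -0.5]
width: 0.499
```

Run:
```python
from h import *
go(.6066,.06,.314,np.radians(-93.5)); look("wrist","w18")
```

```text
turn [ 0.002 -0.003 -0.003] shift now-axes cm [1.   0.   0.09] | after-turn axes [1.   0.01 0.08] t 32.35 F [ 0.8 -0.4 -0.5] w 0.499
```

View pics/w18.png

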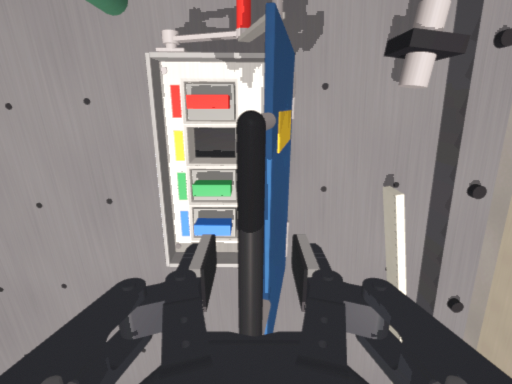

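Bar centred between the jaws. Down 10 mm more, then close with a light grip.

>>> arm_command(
  series=[
    [[0,0,0,1,0,0,0.5],[0,0,0,0,0,0,0],[0,0,0,0,0,0,0],[0,0,0,0,0,0,0],[0,0,0,0,0,0,0],[0,0,0,0,0,0,0]],
  ],
  newtons=40,
)

```text
time: 33.0
tool_pos: [0.6071, 0.0609, 0.3149]
tcp_rot: [1.257, 1.179, -1.248]
wrist_force: [-0.9, 0.1, -1.1]
width: 0.146
```

```bash
cat >> h.py <<'E'
def lidst(n=7,step=4.5):
    s=bot.read_state(); t=np.array(s["tool_pos"]); M=R.from_rotvec(s["tcp_rot"]).as_matrix(); g=t+M[:,0]*.003
    ax=np.array([.9981,-.061,0]); rel=g-np.array([.6475,.0585,.105]); hx=rel@ax; 
    r=np.hypot(hx,rel[2]); th=np.arctan2(rel[2],-hx)
    print("t",s["time"],"TCP",np.round(t,4),"theta",round(th,3),"r",round(r,4),"bary",round(rel@[.061,.9981,0],4),"F",np.round(s["wrist_force"],1),"w",round(s["width"],3))
    c,n_=np.cos(np.radians(-93.5)),np.sin(np.radians(-93.5)); W=np.array([[0,-n_,c],[0,c,n_],[-1,0,0]])
    print("turn",np.round((R.from_matrix(M).inv()*R.from_matrix(W)).as_rotvec(),3))
    return th
def arc(ths,R0=.21):
    """deltas (tool x=down, tool y=box +x) in cm for angle list"""
    for a,b in zip(ths[:-1],ths[1:]):
        print(round(b,2),"down",round(100*R0*(np.sin(a)-np.sin(b)),2),"y",round(-100*R0*(np.cos(b)-np.cos(a)),2))
E
python3 - <<'E'
from h import *
th=lidst(); arc(np.arange(1.39,0.3,-.1))
E
```

```text
t 33.0 TCP [0.6071 0.0609 0.3149] theta 1.378 r 0.2108 bary -0.0001 F [-0.9  0.1 -1.1] w 0.146
turn [ 0.001 -0.003 -0.004]
1.29 down 0.48 y -2.04
1.19 down 0.68 y -1.99
1.09 down 0.88 y -1.91
0.99 down 1.06 y -1.81
0.89 down 1.24 y -1.7
0.79 down 1.4 y -1.56
0.69 down 1.55 y -1.42
0.59 down 1.68 y -1.25
0.49 down 1.8 y -1.08
0.39 down 1.9 y -0.89
```

>>> arm_command(
  series=[
    [[0,0,0,0.2,-1,0,0],[0,0,0,0.25,-1,0,0],[0,0,0,0.3,-1,0,0],[0,0,0,0.35,-1,0,0]],
  ],
)

```text
time: 33.4
tool_pos: [0.5687, 0.0634, 0.3048]
tcp_rot: [1.263, 1.172, -1.24]
wrist_force: [4.5, 0.3, -3.6]
width: 0.147
```

Run:
```python
from h import *
th=lidst(); arc(np.linspace(th,th-.4,9))
```

```text
t 33.4 TCP [0.5687 0.0634 0.3048] theta 1.19 r 0.212 bary 0.0001 F [ 4.5  0.3 -3.6] w 0.147
turn [ 0.001 -0.004 -0.015]
1.14 down 0.41 y -0.96
1.09 down 0.46 y -0.94
1.04 down 0.51 y -0.92
0.99 down 0.55 y -0.89
0.94 down 0.6 y -0.86
0.89 down 0.64 y -0.83
0.84 down 0.68 y -0.8
0.79 down 0.72 y -0.76
```

>>> arm_command(
  series=[
    [[0,0,-0.008,0.45,-0.95,0,0],[0,0,-0.007,0.5,-0.94,0,0],[0,0,0,0.52,-0.92,0,0],[0,0,0,0.55,-0.89,0,0],[0,0,0,0.6,-0.86,0,0],[0,0,0,0.64,-0.83,0,0]],
  ],
)

```text
time: 34.0
tool_pos: [0.5096, 0.0672, 0.2713]
tcp_rot: [1.257, 1.182, -1.25]
wrist_force: [3.3, 0.5, -0.9]
width: 0.145
```

Run:
```python
from h import *
th=lidst(); arc(np.linspace(th,th-.4,9))
```

```text
t 34.0 TCP [0.5096 0.0672 0.2713] theta 0.869 r 0.2139 bary 0.0003 F [ 3.3  0.5 -0.9] w 0.145
turn [ 0.001 -0.005 -0.002]
0.82 down 0.7 y -0.78
0.77 down 0.74 y -0.75
0.72 down 0.77 y -0.71
0.67 down 0.81 y -0.67
0.62 down 0.84 y -0.63
0.57 down 0.87 y -0.59
0.52 down 0.9 y -0.54
0.47 down 0.92 y -0.5
```

>>> arm_command(
  series=[
    [[0,0,0,0.75,-0.73,0,0],[0,0,0,0.8,-0.7,0,0],[0,0,0,0.82,-0.66,0,0],[0,0,0,0.85,-0.62,0,0],[0,0,0,0.86,-0.58,0,0]],
  ],
)

```text
time: 34.5
tool_pos: [0.4714, 0.0697, 0.2263]
tcp_rot: [1.255, 1.186, -1.253]
wrist_force: [0.0, 0.2, 0.9]
width: 0.15
```

Run:
```python
from h import *
th=lidst(); arc(np.linspace(th,th-.4,9))
```

```text
t 34.5 TCP [0.4714 0.0697 0.2263] theta 0.591 r 0.2124 bary 0.0005 F [0.  0.2 0.9] w 0.15
turn [ 0.001 -0.005  0.003]
0.54 down 0.89 y -0.56
0.49 down 0.91 y -0.52
0.44 down 0.94 y -0.47
0.39 down 0.96 y -0.42
0.34 down 0.98 y -0.38
0.29 down 1.0 y -0.33
0.24 down 1.01 y -0.28
0.19 down 1.03 y -0.22
```

>>> arm_command(
  series=[
    [[0,0,0,0.89,-0.53,0,0],[0,0,0,0.91,-0.5,0,0],[0,0,0,0.94,-0.45,0,0],[0,0,0,0.9,-0.4,0,0]],
  ],
)

```text
time: 34.9
tool_pos: [0.4506, 0.0711, 0.1858]
tcp_rot: [1.255, 1.186, -1.253]
wrist_force: [2.6, -0.4, -0.6]
width: 0.143
```

Run:
```python
from h import *
th=lidst(); arc(np.linspace(th,th-.4,9)); look("wrist","w19")
```

```text
t 34.9 TCP [0.4506 0.0711 0.1858] theta 0.376 r 0.2121 bary 0.0005 F [ 2.6 -0.4 -0.6] w 0.143
turn [ 0.001 -0.004  0.004]
0.33 down 0.99 y -0.36
0.28 down 1.0 y -0.31
0.23 down 1.02 y -0.26
0.18 down 1.03 y -0.21
0.13 down 1.04 y -0.16
0.08 down 1.04 y -0.11
0.03 down 1.05 y -0.05
-0.02 down 1.05 y -0.0
```

View pics/w19.png

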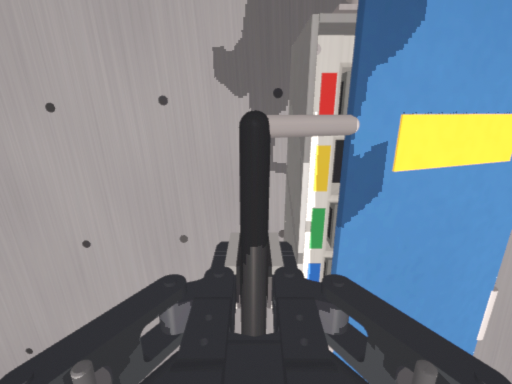

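>>> arm_command(
  series=[
    [[0,0,0,0.9,-0.32,0,0],[0,0,0,0.9,-0.28,0,0],[0,0,0,0.9,-0.22,0,0],[0,0,0,0.9,-0.17,0,0],[0,0,0,0.8,-0.1,0,0],[0,0,0,0.7,-0.07,0,0]],
  ],
)

```text
time: 35.55
tool_pos: [0.4372, 0.072, 0.129]
tcp_rot: [1.254, 1.187, -1.254]
wrist_force: [0.4, -0.5, 0.5]
width: 0.148
```

Run:
```python
from h import *
th=lidst()
```

```text
t 35.55 TCP [0.4372 0.072  0.129 ] theta 0.099 r 0.2118 bary 0.0006 F [ 0.4 -0.5  0.5] w 0.148
turn [ 0.001 -0.004  0.004]
```

>>> arm_command(
  series=[
    [[0,0,0,0.5,-0.04,0,0],[0,0,0,0.5,-0.02,0,0],[0,0,0,0.4,0,0,0],[0,0,0,0.3,0,0,0]],
  ],
)

```text
time: 35.95
tool_pos: [0.4363, 0.072, 0.1116]
tcp_rot: [1.253, 1.188, -1.256]
wrist_force: [-12.5, -1.9, 34.9]
width: 0.149
```

Run:
```python
from h import *
th=lidst()
```

```text
t 35.95 TCP [0.4363 0.072  0.1116] theta 0.017 r 0.2117 bary 0.0006 F [-12.5  -1.9  34.9] w 0.149
turn [ 0.001 -0.004  0.007]
```

The lid is on its stop. Relaxing the push, then letting go.

>>> arm_command(
  series=[
    [[0,0,0,-0.05,0,0,0],[0,0,0,0,0,0,0]],
  ],
)

```text
time: 36.15
tool_pos: [0.4362, 0.072, 0.1124]
tcp_rot: [1.253, 1.189, -1.257]
wrist_force: [0.9, -0.5, -1.7]
width: 0.147
```

>>> arm_command(
  series=[
    [[0,0,0,0,0,0,0.5],[0,0,0,0,0,0,0.5],[0,0,0,0,0,0,0.5],[0,0,0,0,0,0,0.5],[0,0,0,0,0,0,0.5],[0,0,0,-1,0,0,0.5],[0,0,0,-1.5,0,0,0.5],[0,0,0,-2.5,0,0,0.5],[0,0,0,-4,0,0,0.5],[0,0,0,-4,0,0,0.5]],
  ],
)

```text
time: 37.15
tool_pos: [0.4314, 0.0708, 0.2409]
tcp_rot: [1.242, 1.2, -1.271]
wrist_force: [0.7, 0.2, 1.0]
width: 0.494
```

>>> arm_command(
  series=[
    [[0,0,0,-3,0,2,0.5],[0,0,0,-3,0,3,0.5],[0,0,0,0,0,4,0.5],[0,0,0,0,0,4,0.5],[0,0,0,0,0,4,0.5],[0,0,0,0,0,4,0.5],[0,0,0,0,0,0,0.5]],
  ],
)

```text
time: 37.85
tool_pos: [0.4247, -0.1458, 0.32]
tcp_rot: [1.248, 1.181, -1.249]
wrist_force: [-0.6, 0.1, 0.1]
width: 0.497
```

Run:
```python
from h import *
st(); look("scene","s3"); look("top","t4"); a=look("wrist","w20")
p,d,kt=ld("t4"); C=cloud(0,d,kt); x,y,z=np.moveaxis(C,-1,0); H,S,V=cv2.split(cv2.cvtColor(p,cv2.COLOR_BGR2HSV))
m=(H>100)&(H<125)&(S>100)&(abs(x-.565)<.1)&(abs(y-.06)<.15); print("lid z",np.round(np.percentile(z[m],[5,25,50,75,95]),4))
r=C[m]; A=np.c_[r[:,:2],np.ones(len(r))]; k=abs(r[:,2]-np.median(r[:,2]))<.01; print(np.round(np.linalg.lstsq(A[k],r[k,2],rcond=None)[0],4))
```

```text
{'time': 37.85, 'q': [-0.3853, -0.2132, 1.9707, -0.0014, 1.3824, -0.3312], 'tool_pos': [0.4247, -0.1458, 0.32], 'tcp_rot': [1.2478, 1.181, -1.2488], 'wrist_force': [-0.6105, 0.0742, 0.1023], 'width': 0.4975}
[[0.001, 0.999, -0.054], [-0.002, -0.054, -0.999], [-1.0, 0.001, 0.002]]
lid z [0.1077 0.1098 0.1115 0.113  0.1152]
[-0.002   0.0002  0.1125]
```

View pics/s3.png

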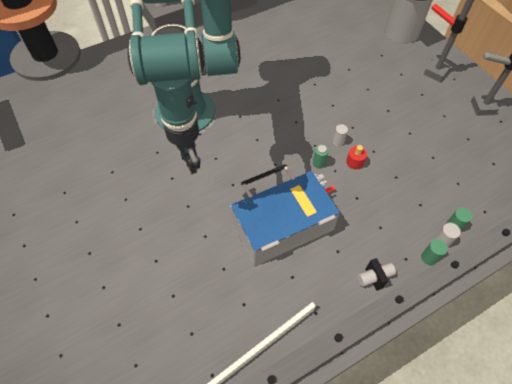

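View pics/t4.png

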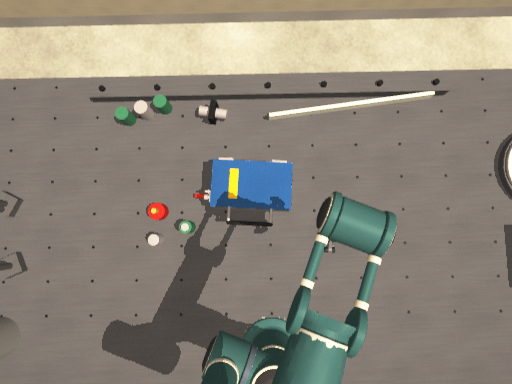

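The lid is shut and flat: z is 0.111 with a slope of about -0.002 rad. The rollers at (154,239) and (186,227) and the can at (157,211) haven't moved. The arm is clear of everything, so I'm handing in.

```bash
python3 -c "
from h import *
print(bot.finish_job())"
```

```text
the job is handed in; nothing more can be done
None
```

I plugged in all three modules on the bench (blue, red and green), broke the lid stay and lowered the lid shut by its bar. The yellow module was absent. I handed the job in at about 38 s.

- **Modules:** each went into the bay of its colour and was pressed against the solid stop with about 25 N. Afterwards every rib top read 0.099 m. Fully home is 0.098 m, and the camera reads about 1 mm high. Green was knocked aside during the run, so I found it again before gripping it.
- **Stay:** I pressed the red tab down with the lid still up, to a fold I worked out to be about 1 rad. That took about 5 N.
- **Lid:** the bar stayed in the grip all the way down. I touched the lid's stop with about 35 N at the wrist, eased off, then opened the fingers to about 42 mm and backed away.
- **Last pictures:** the lid is flat, with a slope of about 0.002 rad and its top at 0.111 m. The rollers and the oil can look unmoved, and the arm is clear of everything.
- **Disagreements:** the top camera read x about 3 mm lower than the wrist camera, and the wrist camera was about 1 mm off in y. I relied on the wrist camera and allowed for its offset, and no check failed.

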